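Copy a slanted corner onto a hinged fence with a bevel gauge

ROBOT

A 6-joint arm with a two-finger parallel gripper is mounted at the origin on the work surface. World frame = base frame: x ahead of the robot, y to its left, z up, the work surface at z = 0. Lengths are in mm, angles in rad, forces in N, time in s.
With the tool pointing down it reaches from about 425 to 925 mm from the base axis. Payload 12.5 kg.
Tool frame: the origin (TCP) lies midway between the tips of the shut fingers; the grasp point (between the pads) lies 19 mm behind it; z points along the fingers, y is the direction in which the jaws open and shut (so a half turn about z gives the same grasp; the last joint's range is limited). The gripper opens to 85 mm and grips with 20 to 120 N. Pads are 22 mm wide; open, the fingers measure 114 mm over their backs; the gripper's body (76 mm by 85 mm) begins 54 mm behind the grasp point. The pads swing forward as they close: fully open they stand 13 mm farther back than shut.
Start: joints at [-1.398, 0.491, 1.559, -0, 1.092, -0.106], TCP at [172.024, -600.877, 231.327] pointing down, gripper open.
Joint ranges: [-3.1, 3.1], [-0.84, 2.19], [0.05, 2.79], [-1.13, 4.28], [0.06, 2.93], [-2.69, 2.69]. Speed limits (rad/s): [2.22, 2.22, 2.79, 3.14, 3.14, 3.14].

INTERFACE

Orientations are given as a unit quaternion [x, y, z, w].
In Python, from workcell import arm gives the robot as it stands.
- The arm moves only by the tool send_rows, never from a script. Its argument "rows" is a list of rows, each a list of 4 numbers: the shift along the tool's x, y, z in m, then the turn about the tool's z in degrees. In form: [[tx, ty, tz, roll], ...]. A call has 1 to 20 rows; each row is the pose to reach, as a shift and turn from the pose measured when the call began, along the tool's axes at that moment; what a row does not reach only later rows make up. A row lasts 1/10 s, in which the tool goes at most 50 mm and 8.59 degrees, less where a joint would pass 70% of its speed; a pose out of reach is approached as far as the arm can. A call with a gripper value outside its range is refused whole. "hand" is the gripper's target within -1 to 1 (shut at 1, half-way at 0, fully open at -1), set as the call begins (left out, the last holds). The fingers move at their own pace and stop on an object; the grip force is fixed at half the most. Time passes only in rows, so rows that repeat a pose let the fingers close. It gives the time, the measured TCP pose, the force and the opening at its end, in the units of the state.
- arm.get_state(): the state, without advancing time (a new reading comes with each control period).
- arm.camera(name): name is "scene" or "top" or "wrist"; returns a dict with "img" (420x560x3 uint8, red, green, blue), "fx", "fy", "cx", "cy" (pixels), "cam_to_world" (4x4, takes a point from camera to world coordinates). Camera axes: x right, y down, z forward; pixel columns grow to the right and rows downward; lengths in mm; the calibration is good to about 2 mm. A picture is of the moment at which its call begins. There is no depth.
- arm.sign_off(): hands the job in, once; it reports no verdict.
The state is a dict: "time": time; "qpos": joint angles; "joint_velocities": joint speeds; "effort": joint torques, N m; "tcp_pos": TCP position; "orientation": TCP orientation; "wrist_force": force on the tool from outside, world axes, zero at the start; "wrist_torque": the same for the moment, N m; "gripper_width": opening from 0.0 (shut) to 1.0 (fully open).
Only numpy, scipy, OpenCV 4.12 (cv2) and the standard library are available. Lean on these libraries where they do the work, as an engineer would, in place of code of your own. Each camera call takes 0.05 s, during which the arm holds its last target.

TASK

Copy the angle of the slanted plywood corner onto the hinged wooden fence with the bevel gauge: bed the gauge's stock and blade firmly but gently into the corner, press its locking flap down flat while it lies there, then carry the locked gauge to the fence and draw it gently back over the fence, stock along the fixed leaf, until the blade has swung the other leaf round and both leaves lie flush and firm inside the gauge. Do not push the fence with the fingers, press the gauge hard against either, or disturb the cups, egg cup and dispenser; leave the gauge lying flat on the shelf, still locked, and let go of everything.

Things in the scene. Friction and masses are not known exactly. Their poses are not given: they have to be found in the camera images.
- corner_apex (a point): Fixed inside corner of two plywood strips, 27 mm high, 10 mm thick; this is the apex where their inner faces meet, 13.5 mm up. +x runs along the straight strip's inner face (130 mm long from here), +y square off it into the corner. The slanted strip leaves at 0.9 to 1.25 rad from +x towards +y. Both immovable.
- slant_mid (a point): Point on the slanted strip's inner face, 60 mm from the apex, 13.5 mm up; +x runs along the face away from the apex (130 mm long), -y points into the corner.
- corner: The whole corner; origin under the apex, axes as corner_apex. With the gauge bedded, the stock's outer edge is flat on the straight strip (pivot 16 mm off it) and the blade's outer edge flat on the slanted strip. Slid along the straight strip towards the apex, the gauge has its blade swung by the slanted strip until it stops there; a steady push of 6 to 15 N beds it.
- fence_pin (a point): Fixed hinged fence of pale wood, 25 mm high; this is the hinge pin's axis, 12.5 mm up; pin radius 8 mm. +x runs along the fixed leaf (54 mm long from here, 8 mm thick); its outer face, where the gauge's stock slides, is 8 mm from the axis on the -y side. The swinging leaf starts 1.35 to 1.7 rad from +x towards +y.
- leaf_mid (a point): Point on the swinging leaf's outer face, on which the blade's inner edge must lie, 26 mm out from the pin, 12.5 mm up; +x runs outwards along the leaf (52 mm long from the pin axis, 8 mm thick), +y is that face's normal; the face lies 8 mm off the pin axis. The leaf stays where it is left (0.03 N m of hinge friction).
- fence: The whole fence; origin under the pin, axes as fence_pin. It stands parallel to the corner (same +x). The gauge goes round it: pivot beyond the pin (-x side), stock's inner edge on the fixed leaf; drawn towards +x its blade closes the swinging leaf until the pin is lodged between stock and blade, 14 to 18 mm from the pivot; a steady pull of 6 to 15 N beds it.
- fence_leaf (a joint): Swing of the fence's moving leaf (rad): it stands 1.6 + value from the fixed leaf; closing it lowers the value.
- gauge_grip (a point): On the handle block of the loose bevel gauge (about 0.6 kg, dark wood stock, aluminium blade): upright block 54 mm long (x), 16 mm wide (y), 68 mm tall; this is where to grip it, 50 mm up, so that fingertips stay clear above the 27 mm strips. Axes as gauge_pivot. The pivot lies 98 mm from here in -x and 8 mm in +y.
- gauge_pivot (a point): The gauge's pivot axis, 19.5 mm up. +x runs along the stock to the handle. Stock 13 mm tall, inner edge on y = 0, outer edge at y = -16 mm, slim up to 71 mm from the pivot, where the handle, as wide, begins. The blade swings over it, 14 to 25 mm up; a clamp disc (radius 42 mm, 29 to 34 mm up) passes above the corner strips and the fence.
- gauge: The whole bevel gauge; origin under the pivot on the underside, axes as gauge_pivot.
- blade_mid (a point): Point on the blade's inner edge, 42.5 mm from the pivot, 19.5 mm up; +x runs outwards along the blade. Blade 85 mm long, 16 mm wide: the inner edge passes through the pivot axis, the outer edge lies 16 mm off it on the side away from the stock.
- blade (a joint): Swing of the gauge's blade (rad): it stands 1.6 + value from the stock, counter-clockwise seen from above. It starts wider than the corner. Unlocked it turns stiffly (0.05 N m, plus 0.4 N m per rad/s), so swing it slowly; locked it holds some 0.3 N m.
- flap_pad (a point): Spot to press on top of the steel locking flap, 52 mm from the flap's hinge; the flap is 18 mm wide and reaches 18 mm past this spot. The hinge is on the stock, 47 mm from the pivot and 46 mm up, and the flap reaches back over the pivot; flat, its top is 52 mm up and this spot is at x = -5 mm, y = 0 from the pivot. Press straight down.
- flap (a joint): Angle of the locking flap (rad): 0.4 to 0.5 = up, unlocked, at the start; about 0 (-0.05 to 0.03) = flat and locked. From 0.17 down it squeezes the clamp disc; above that it stays where it is left and does not lock. Swinging it takes 3 to 6 N at its pad; press on to some 12 N to be sure.
- cup_lime_mid (a point): Bystander: lime sippy cup with a hinged flap over its spout, 76 mm wide, 116 mm tall; point 50 mm up its axis.
- cup_sky_mid (a point): Bystander: sky-blue sippy cup, same shape; point 50 mm up.
- egg_cup_mid (a point): Bystander: white ceramic egg cup, 50 mm wide, 55 mm tall; point half-way up.
- dispenser_mid (a point): Bystander: empty white push dispenser bottle, 68 mm wide, 174 mm tall; point 70 mm up.
Things that resemble listed ones, but are neither listed nor needed, are in the scene too. What is meant by the gauge is not purple, and is the larger of those in its own colour. Of the things shaped like the fence, the wooden one is meant.

How it is judged:
By the outcome, as a careful person would: the job done as asked, in the order asked, and still so for the second after the job is handed in, with the robot touching nothing.
It also fails if it takes over 72 s, if anything falls off the work surface, if the arm or the gripper's body presses on something with over 40 N, if the wrist force passes 120 N, or if a joint passes its speed limit or range.

## Working session

There is one attempt and no reset: what is moved stays moved. The work goes in short steps, Python scripts to look and compute and a tool call to move; the robot and the scene stay as the last step left them, time stands still between calls to the robot, and variables do not carry over. Pictures are saved under pics/ and viewed, and the job is handed in when it is done.

Besides the shell and the picture viewer there is one more tool, called after "Request:" as a command line: name --pt "numbers of a row" for each row, then --argument value for the rest. send_rows: Moves the arm, as the interface text tells. Its arguments: {"type":"object","properties":{"rows":{"type":"array","items":{"type":"array","items":{"type":"number"}}},"hand":{"type":"number"}},"required":["rows"]}

```bash
mkdir -p pics; ls; python3 - <<'E'
from workcell import arm
import cv2,json,numpy as np
s=arm.get_state();print(s)
for n in ["scene","top","wrist"]:
    c=arm.camera(n);cv2.imwrite(f"pics/{n}0.png",c["img"][:,:,::-1])
    np.savez(f"pics/{n}0.npz",**c)
    print(n,c["fx"],c["fy"],c["cx"],c["cy"]);print(np.round(c["cam_to_world"],3))
E
```

```text
pics
{'time': 0.0, 'qpos': array([-1.39758466e+00,  4.91574055e-01,  1.55948434e+00, -1.02360192e-05,
        1.09173119e+00, -1.05600967e-01]), 'joint_velocities': array([-0.00091095,  0.00038166, -0.00174444, -0.00023228, -0.00013114,
       -0.00092689]), 'effort': array([ 3.87283741e-03, -6.18445373e+01, -2.61589622e+01,  8.87724582e-06,
        4.10869849e-03,  1.67571898e-05]), 'tcp_pos': array([ 171.98465411, -600.61124437,  230.70673068]), 'orientation': array([ 9.90298161e-01,  1.38957530e-01, -2.47653034e-05, -5.97969281e-04]), 'wrist_force': array([ 1.09807003, -0.26829035,  0.22419615]), 'wrist_torque': array([ 0.04372456, -0.00523756,  0.00237422]), 'gripper_width': 0.9983566385325271}
scene 519.9405343602456 519.9405343602456 281.01809017740686 207.70095440181012
[[-6.210000e-01  6.270000e-01 -4.700000e-01  1.169255e+03]
 [ 7.830000e-01  5.100000e-01 -3.550000e-01  4.823940e+02]
 [ 1.700000e-02 -5.890000e-01 -8.080000e-01  1.128979e+03]
 [ 0.000000e+00  0.000000e+00  0.000000e+00  1.000000e+00]]
top 456.7415363026028 456.7415363026028 277.59483838548965 208.66228218788854
[[ 2.300000e-02 -9.830000e-01  1.830000e-01  2.759910e+02]
 [-1.000000e+00 -2.400000e-02 -5.000000e-03  1.860900e+01]
 [ 9.000000e-03 -1.830000e-01 -9.830000e-01  1.443909e+03]
 [ 0.000000e+00  0.000000e+00  0.000000e+00  1.000000e+00]]
wrist 366.9826405030872 366.9826405030872 286.89586922662716 206.2576650464381
[[ 2.75000e-01 -9.15000e-01 -2.95000e-01  2.47243e+02]
 [-9.61000e-01 -2.63000e-01 -8.20000e-02 -5.80735e+02]
 [-2.00000e-03  3.06000e-01 -9.52000e-01  3.73668e+02]
 [ 0.00000e+00  0.00000e+00  0.00000e+00  1.00000e+00]]
```

View pics/scene0.png

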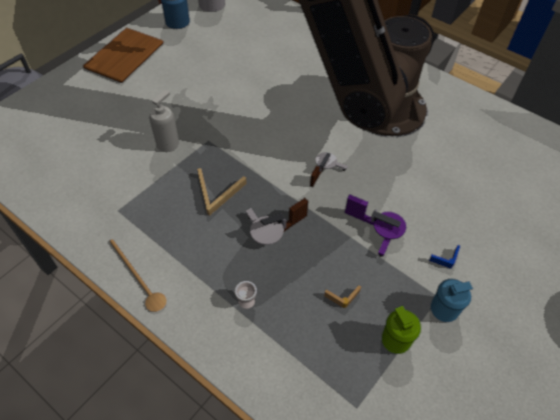

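View pics/top0.png

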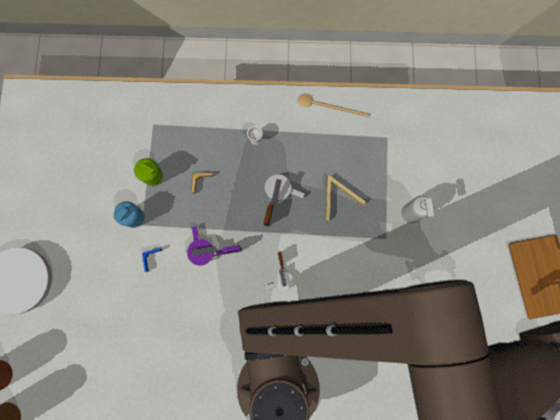

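View pics/wrist0.png

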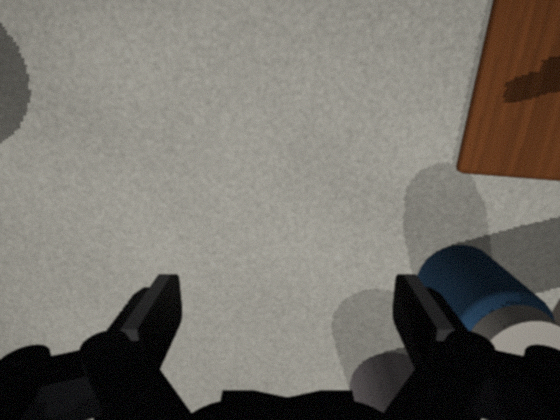

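```bash
cat > h.py <<'E'
import numpy as np,cv2
from scipy.spatial.transform import Rotation as R
def load(n): return dict(np.load(f"pics/{n}.npz"))
def snap(cam,name):
    from workcell import arm
    c=arm.camera(cam); np.savez(f"pics/{name}.npz",**c); cv2.imwrite(f"pics/{name}.png",c["img"][:,:,::-1]); return c
def crop(name,x0,y0,w,h,k,out):
    im=cv2.imread(f"pics/{name}.png")[y0:y0+h,x0:x0+w]
    im=cv2.resize(im,None,fx=k,fy=k,interpolation=cv2.INTER_CUBIC)
    # ticks
    for x in range((x0+19)//20*20,x0+w,20):
        cv2.line(im,(int((x-x0+.5)*k),0),(int((x-x0+.5)*k),6),(0,0,255),1);cv2.putText(im,str(x),(int((x-x0)*k),16),0,.35,(0,255,255),1)
    for y in range((y0+19)//20*20,y0+h,20):
        cv2.line(im,(0,int((y-y0+.5)*k)),(6,int((y-y0+.5)*k)),(0,0,255),1);cv2.putText(im,str(y),(8,int((y-y0+.5)*k)),0,.35,(0,255,255),1)
    cv2.imwrite(f"pics/{out}.png",im)
def p2w(c,u,v,z):
    M=c["cam_to_world"];d=M[:3,:3]@np.array([(u-c["cx"])/c["fx"],(v-c["cy"])/c["fy"],1.]);o=M[:3,3]
    return o+d*(z-o[2])/d[2]
def w2p(c,p):
    M=c["cam_to_world"];q=M[:3,:3].T@(np.array(p,float)-M[:3,3])
    return np.array([c["fx"]*q[0]/q[2]+c["cx"],c["fy"]*q[1]/q[2]+c["cy"]])
E
python3 - <<'E'
from h import *
crop("top0",180,120,200,140,4,"t_a")
crop("scene0",180,150,200,150,4,"s_a")
c=load("top0")
for n,u,v,z in [("disc",277,188,34),("handle",268,215,68),("apex",328,180,27),("fence pin",193,178,25),("egg",255,134,50),("lime",148,172,100),("sky",127,214,100),("disp",424,207,170),("apexend",328,218,27),("apexend2",367,202,27)]:
    print(n,p2w(c,u,v,z).round())
E
```

```text
disc [605.  15.  34.]
handle [512.  41.  68.]
apex [ 637. -147.   27.]
fence pin [634. 284.  25.]
egg [777.  90.  50.]
lime [630. 407. 100.]
sky [499. 460. 100.]
disp [ 529. -404.  170.]
apexend [ 514. -148.   27.]
apexend2 [ 569. -271.   27.]
```

View pics/t_a.png

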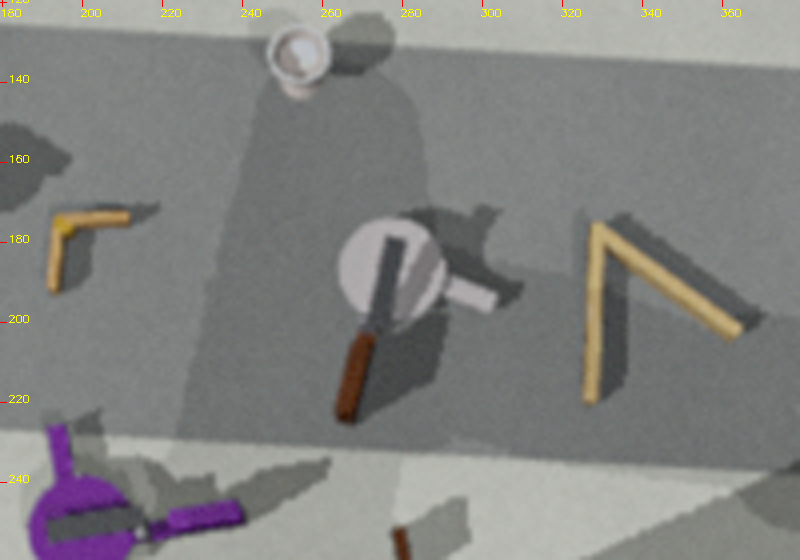

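View pics/s_a.png

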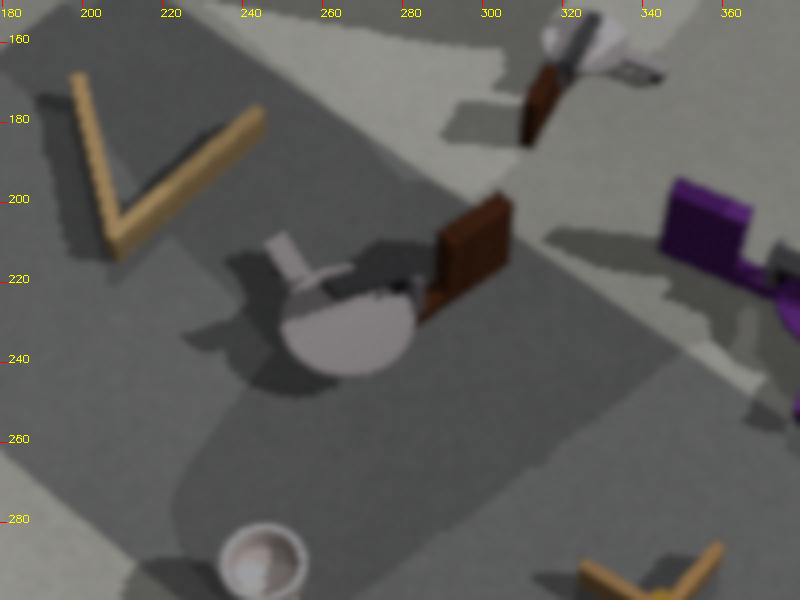

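```bash
cat >> h.py <<'E'
def yaw(s=None):
    from workcell import arm
    s=s or arm.get_state(); X=R.from_quat(s["orientation"]).as_matrix()[:,0]; return np.degrees(np.arctan2(X[1],X[0]))
def plan(xyz,yawdeg=None):
    """tool-frame shift (m) and roll (deg) to reach world TCP xyz (mm), tool-x yaw"""
    from workcell import arm
    s=arm.get_state();M=R.from_quat(s["orientation"]).as_matrix()
    d=M.T@(np.array(xyz,float)-s["tcp_pos"])/1000
    y=yaw(s); roll=0 if yawdeg is None else -(yawdeg-y)
    print("t",s["time"],"tcp",s["tcp_pos"].round(1),"yaw %.2f"%y,"F",s["wrist_force"].round(1),"w %.3f"%s["gripper_width"],"tilt",M[:,2].round(4))
    print("shift",d.round(4),"roll %.2f"%roll)
E
python3 -c "
from h import *
plan([510,-60,230],0)"
```

```text
t 0.15 tcp [ 172.  -600.7  230.9] yaw 15.97 F [-0.2  0.3  0.7] w 0.998 tilt [-1.e-04  8.e-04 -1.e+00]
shift [ 0.4737 -0.4268  0.0013] roll 15.97
```

Request:
send_rows --pt "0.01 -0.01 0 1" --pt "0.04 -0.036 0 2" --pt "0.075 -0.068 0 3" --pt "0.11 -0.1 0 4" --pt "0.145 -0.13 0 5" --pt "0.18 -0.162 0 6" --pt "0.215 -0.194 0 7" --pt "0.25 -0.225 0 8" --pt "0.285 -0.257 0 9" --pt "0.32 -0.288 0 10" --pt "0.355 -0.32 0 11" --pt "0.39 -0.351 0 12.5" --pt "0.42 -0.378 0 14" --pt "0.445 -0.4 0 15" --pt "0.463 -0.417 0 16" --pt "0.472 -0.425 0 16" --pt "0.474 -0.427 0 16" --pt "0.474 -0.427 0 16" --hand -1

```text
time: 1.95
tcp_pos: [509.9, -60.1, 231.1]
orientation: [1.0, 0.0, -0.0, -0.0]
wrist_force: [0.3, -0.6, -0.3]
gripper_width: 1.001
```

```bash
python3 - <<'E'
from h import *
plan([520,230,230],0)
snap("wrist","w1"); snap("top","top1"); snap("scene","scene1")
E
```

```text
t 1.95 tcp [509.9 -60.1 231.1] yaw 0.00 F [ 0.3 -0.6 -0.3] w 1.001 tilt [-6.e-04  8.e-04 -1.e+00]
shift [ 0.0101 -0.2901  0.0013] roll 0.00
```

View pics/w1.png

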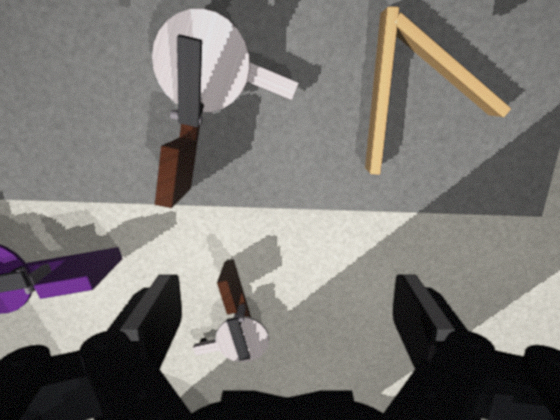

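```bash
python3 - <<'E'
from h import *
crop("w1",140,0,170,215,3.5/1.3,"w1a") if 0 else crop("w1",140,0,200,150,4,"w1a")
crop("w1",120,100,120,120,5,"w1c")
crop("w1",350,0,180,190,3,"w1b")
E
```

```text
(no output)
```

View pics/w1a.png

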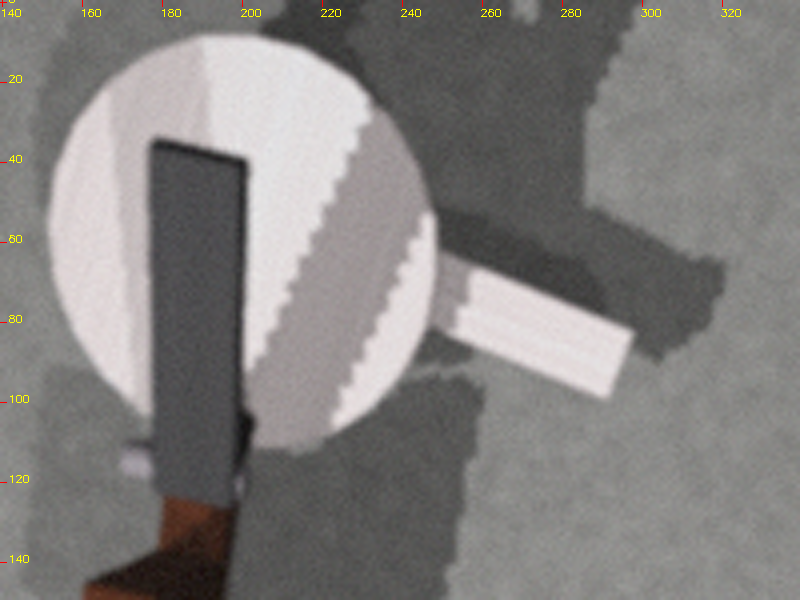

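View pics/w1b.png

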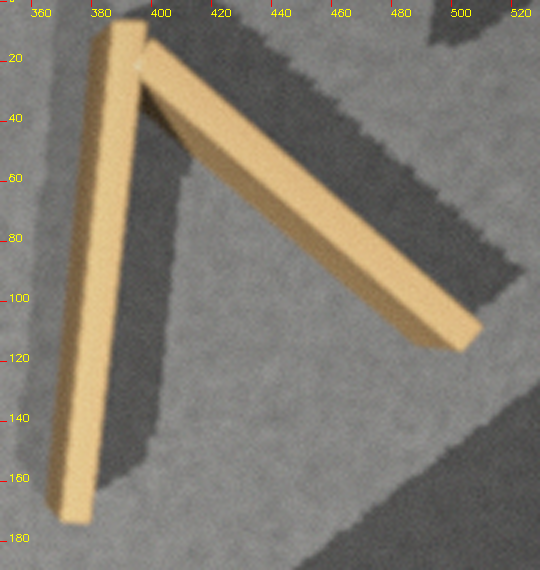

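View pics/w1c.png

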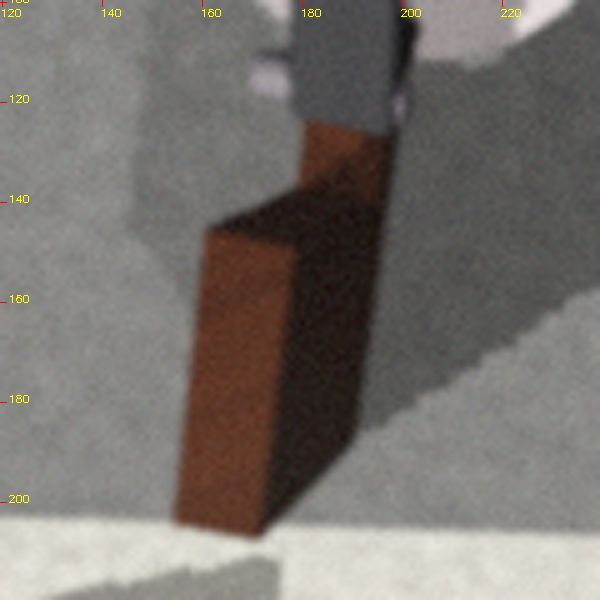

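```bash
python3 - <<'E'
from h import *
c=load("w1")
P=lambda u,v,z:p2w(c,u,v,z)[:2]
h=[P(160,146,68),P(178,149,68),P(170,207,68),P(154,204,68)]
for a,b in zip(h,h[1:]+h[:1]): print(a.round(1),np.linalg.norm(a-b).round(1),np.degrees(np.arctan2(*(b-a)[::-1])).round(1))
print("handle c",np.mean(h,0).round(1))
# disc ellipse fit
pts=[P(u,v,34) for u,v in [(152.5,60),(163,27),(190,9),(230,25),(247,55),(240,82),(223,106),(160,92)]]
A=np.array([[2*p[0],2*p[1],1] for p in pts]);b=[p@p for p in pts]
s=np.linalg.lstsq(A,b,rcond=None)[0];print("disc",s[:2].round(1),"r",np.sqrt(s[2]+s[:2]@s[:2]).round(1))
b1,b2=P(297,82.5,25),P(290,99,25);print("blade end outer,inner",b1.round(1),b2.round(1),np.linalg.norm(b1-b2))
s0,s1=P(379.3,174,27),P(394.5,35,27); t0,t1=P(500,117,27),P(405,33,27)
ds=(s0-s1);dt=(t0-t1)
k=np.linalg.solve(np.array([ds,-dt]).T,t1-s1);apex=s1+k[0]*ds
print("apex",apex.round(1),"len",np.linalg.norm(s0-apex),np.linalg.norm(t0-apex),"ang",np.degrees(np.arctan2(ds[1],ds[0])),np.degrees(np.arctan2(dt[1],dt[0])))
E
```

```text
[542.1  44.6] 15.0 -99.6
[539.7  29.8] 52.2 167.1
[488.7  41.5] 14.0 78.7
[491.5  55.2] 51.8 -11.8
handle c [515.5  42.8]
disc [608.8  15.5] r 41.0
blade end outer,inner [592.8 -70. ] [578.6 -63.8] 15.592318688732588
apex [ 639.7 -154. ] len 130.6545810415047 128.53431507681492 ang 178.3117335346904 -126.77042389272553
```

```bash
python3 -c "
from h import *
plan([515.5,42.8,33],-12)"
```

```text
t 2.1 tcp [509.8 -60.7 231.3] yaw -0.08 F [0.2 0.  1.1] w 1.000 tilt [-3.e-04  7.e-04 -1.e+00]
shift [ 0.0056 -0.1033  0.1984] roll 11.92
```

Request:
send_rows --pt "0.001 -0.02 0.005 3" --pt "0.003 -0.05 0.02 7" --pt "0.005 -0.08 0.05 10" --pt "0.006 -0.098 0.085 12" --pt "0.006 -0.103 0.11 12" --pt "0.006 -0.103 0.125 12" --pt "0.006 -0.103 0.145 12" --pt "0.006 -0.103 0.165 12" --pt "0.006 -0.103 0.18 12" --pt "0.006 -0.103 0.19 12" --pt "0.006 -0.103 0.195 12" --pt "0.006 -0.103 0.198 12" --pt "0.006 -0.103 0.198 12"

```text
time: 3.4
tcp_pos: [516.0, 42.3, 33.5]
orientation: [0.994, -0.105, -0.0, -0.0]
wrist_force: [-0.4, -0.1, 0.2]
gripper_width: 0.998
```

```bash
python3 -c "
from h import *
plan([515.5,42.8,33],-12)
snap('wrist','w2')"
```

```text
t 3.4 tcp [516.   42.3  33.5] yaw -12.10 F [-0.4 -0.1  0.2] w 0.998 tilt [ 0.e+00  7.e-04 -1.e+00]
shift [-0.0006 -0.0004  0.0005] roll -0.10
```

View pics/w2.png

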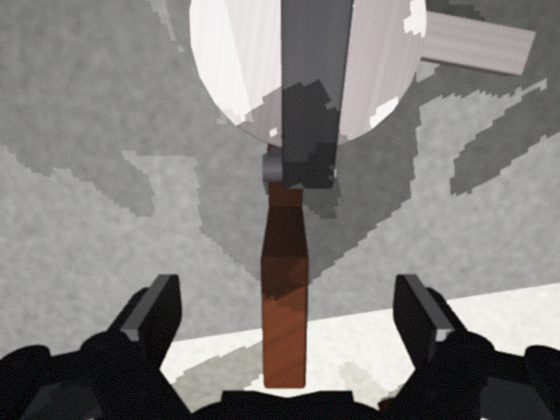

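Request:
send_rows --pt "0 0 0 0" --pt "0 0 0 0" --pt "0 0 0 0" --pt "0 0 0 0" --pt "0 0 0 0" --pt "0 0 0 0" --pt "0 0 0 0" --pt "0 0 0 0" --hand 1

```text
time: 4.25
tcp_pos: [516.1, 42.4, 34.0]
orientation: [0.994, -0.105, 0.0, -0.0]
wrist_force: [-0.2, 1.7, 6.3]
gripper_width: 0.179
```

```bash
python3 -c "
from h import *
plan([515.5,42.8,33],-12)
snap('wrist','w3')
from workcell import arm
print(arm.get_state())"
```

```text
t 4.25 tcp [516.1  42.4  34. ] yaw -12.08 F [-0.2  1.7  6.3] w 0.179 tilt [ 6.e-04  7.e-04 -1.e+00]
shift [-0.0007 -0.0002  0.001 ] roll -0.08
{'time': 4.3, 'qpos': array([-4.59589292e-02,  6.37246526e-01,  1.99086718e+00,  1.44245935e-03,
        5.12950853e-01,  1.73439587e+00]), 'joint_velocities': array([-0.00122396,  0.00130909, -0.00016693,  0.00069216, -0.00040881,
       -0.00010305]), 'effort': array([-5.41977938e-01, -5.47844696e+01, -1.22236231e+01,  3.54010449e-02,
       -2.59274645e-01,  1.25622586e-01]), 'tcp_pos': array([516.11111323,  42.41387407,  33.96403932]), 'orientation': array([ 9.94449669e-01, -1.05212457e-01,  2.42775535e-04, -3.69019768e-04]), 'wrist_force': array([-1.47226315,  0.91654656,  6.39366426]), 'wrist_torque': array([0.13681207, 0.2220981 , 0.12708163]), 'gripper_width': 0.17786938928185161}
```

View pics/w3.png

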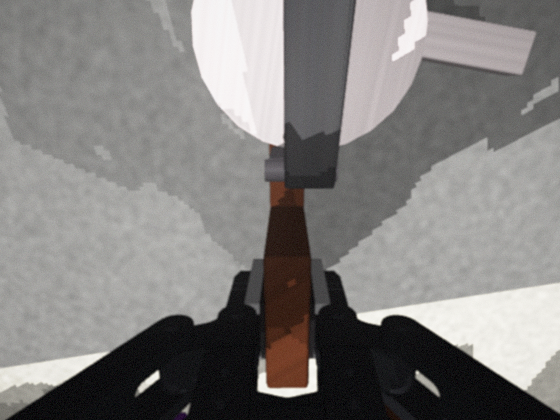

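```bash
python3 -c "
from h import *
plan([449.4,-162.4,34],-1.7)"
```

```text
t 4.3 tcp [516.1  42.4  34. ] yaw -12.08 F [-1.5  0.9  6.4] w 0.178 tilt [ 6.e-04  7.e-04 -1.e+00]
shift [-2.240e-02  2.142e-01 -2.000e-04] roll -10.38
```

Request:
send_rows --pt "0 0 -0.003 0" --pt "0 0 -0.012 0" --pt "0 0 -0.03 0" --pt "0 0 -0.055 0" --pt "0 0 -0.08 0" --pt "0 0.005 -0.095 0" --pt "-0.001 0.02 -0.1 -1" --pt "-0.004 0.045 -0.1 -2.5" --pt "-0.007 0.075 -0.1 -4" --pt "-0.01 0.105 -0.1 -5.5" --pt "-0.014 0.135 -0.1 -7" --pt "-0.017 0.165 -0.1 -8.5" --pt "-0.02 0.19 -0.1 -9.5" --pt "-0.022 0.206 -0.1 -10.2" --pt "-0.0224 0.213 -0.1 -10.4" --pt "-0.0224 0.2142 -0.1 -10.4" --pt "-0.0224 0.2142 -0.1 -10.4" --pt "-0.0224 0.2142 -0.1 -10.4"

```text
time: 6.1
tcp_pos: [449.4, -161.7, 133.8]
orientation: [1.0, -0.014, 0.0, -0.0]
wrist_force: [-0.4, 0.4, -6.6]
gripper_width: 0.179
```

```bash
python3 -c "
from h import *
plan([449.4,-162.4,34],-1.7)
snap('wrist','w4'); snap('top','top4'); snap('scene','scene4')
from workcell import arm
print(arm.get_state()['wrist_torque'])"
```

```text
t 6.1 tcp [ 449.4 -161.7  133.8] yaw -1.64 F [-0.4  0.4 -6.6] w 0.179 tilt [ 4.e-04  9.e-04 -1.e+00]
shift [-0.0001  0.0008  0.0998] roll 0.06
[ 0.02575626  0.17871347 -0.02911324]
```

View pics/w4.png

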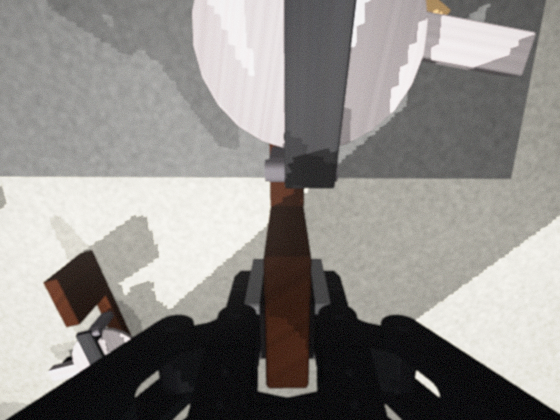

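```bash
python3 -c "
from h import *
crop('top4',270,140,160,120,5,'t4c'); crop('scene4',130,120,200,150,4,'s4c')
c=load('top4')
import numpy as np
x=np.array([-.99956,.0297]);y=np.array([-.0297,-.99956]);a=np.array([639.7,-154])
for t,z in [((0,0),27),((130,0),27),((74.7,106.3),27)]:
  p=a+t[0]*x+t[1]*y; print(w2p(c,[*p,z]))
"
```

```text
[330.08433813 179.3380162 ]
[328.78707243 219.42500725]
[362.86064765 203.99824642]
```

View pics/t4c.png

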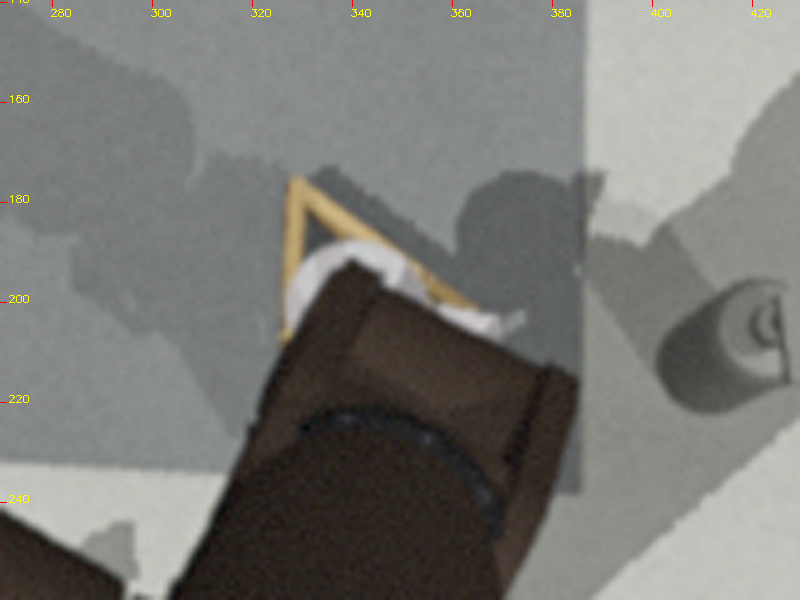

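View pics/s4c.png

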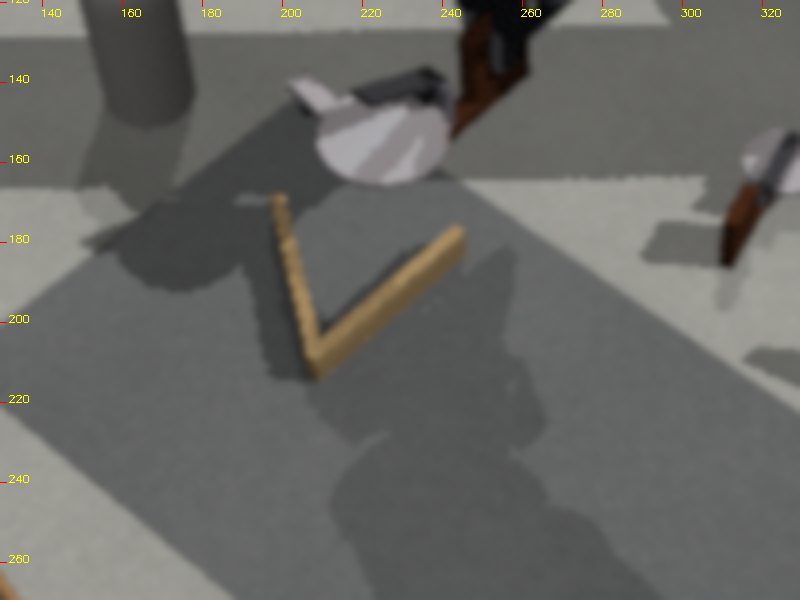

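Request:
send_rows --pt "0 0.001 0.01 0" --pt "0 0.001 0.03 0" --pt "0 0.001 0.05 0" --pt "0 0.001 0.065 0" --pt "0 0.001 0.078 0" --pt "0 0.001 0.087 0" --pt "0 0.001 0.093 0" --pt "0 0.001 0.096 0" --pt "0 0.001 0.098 0" --pt "0 0.001 0.0995 0" --pt "0 0.001 0.0995 0"

```text
time: 7.35
tcp_pos: [449.6, -162.8, 34.4]
orientation: [1.0, -0.014, 0.0, -0.0]
wrist_force: [-0.3, -0.0, -7.2]
gripper_width: 0.176
```

```bash
python3 -c "
from h import *
plan([449.4,-162.4,34],-1.7)
snap('wrist','w5'); snap('scene','scene5')
from workcell import arm
print(arm.get_state()['wrist_torque'])
crop('scene5',130,120,200,150,4,'s5c')"
```

```text
t 7.35 tcp [ 449.6 -162.8   34.4] yaw -1.63 F [-0.3 -0.  -7.2] w 0.176 tilt [ 8.e-04  6.e-04 -1.e+00]
shift [-0.0002 -0.0004  0.0004] roll 0.07
[ 0.04603404  0.2154624  -0.01629312]
```

View pics/w5.png

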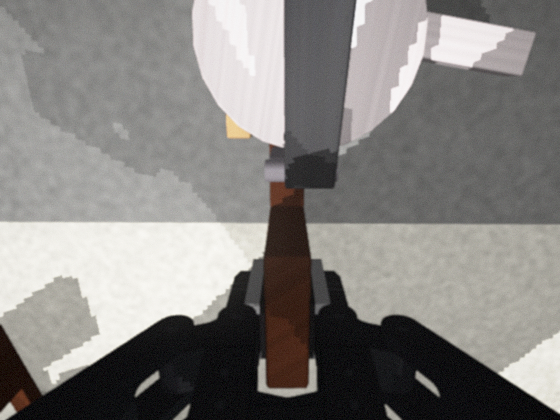

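View pics/s5c.png

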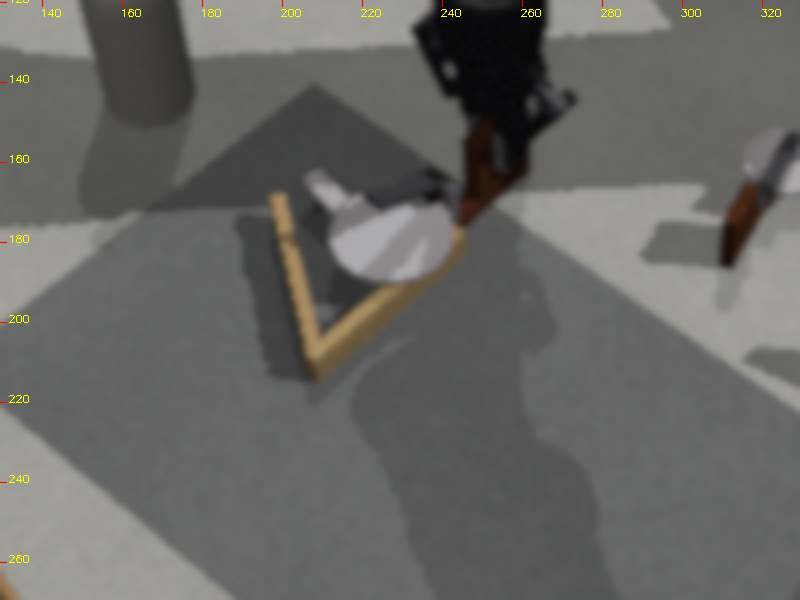

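Request:
send_rows --pt "0 0 0.0004 0" --pt "0 -0.001 0.0005 0" --pt "0 -0.002 0.0005 0" --pt "0 -0.003 0.0005 0" --pt "0 -0.004 0.0005 0" --pt "0 -0.0045 0.0005 0" --pt "0 -0.005 0.0005 0" --pt "0 -0.005 0.0005 0"

```text
time: 8.25
tcp_pos: [449.8, -157.8, 34.1]
orientation: [1.0, -0.014, 0.0, -0.0]
wrist_force: [-0.1, 0.9, -5.6]
gripper_width: 0.178
```

```bash
cat >> h.py <<'E'
def st():
    from workcell import arm
    s=arm.get_state();print("t %.2f"%s["time"],"tcp",s["tcp_pos"].round(2),"yaw %.2f"%yaw(s),"F",s["wrist_force"].round(1),"T",s["wrist_torque"].round(2),"w %.3f"%s["gripper_width"])
E
python3 -c "
from h import *
st()"
```

```text
t 8.25 tcp [ 449.79 -157.79   34.06] yaw -1.63 F [-0.1  0.9 -5.6] T [0.08 0.05 0.04] w 0.178
```

Request:
send_rows --pt "0 -0.0004 0.0002 0" --pt "0 -0.0007 0.0004 0" --pt "0 -0.001 0.0004 0" --pt "0 -0.001 0.0004 0"

```text
time: 8.65
tcp_pos: [450.0, -157.1, 34.0]
orientation: [1.0, -0.014, 0.001, 0.0]
wrist_force: [-2.6, -3.5, 2.3]
gripper_width: 0.18
```

```bash
python3 -c "
from h import *
st()"
```

```text
t 8.65 tcp [ 450.04 -157.09   33.96] yaw -1.63 F [-2.6 -3.5  2.3] T [-0.9   0.54 -0.23] w 0.180
```

Request:
send_rows --pt "0.0015 0 0 0" --pt "0.004 0 0 0" --pt "0.0065 0 0 0" --pt "0.009 0 0 0" --pt "0.0115 0 0 0" --pt "0.014 0 0 0" --pt "0.0165 0 0 0" --pt "0.019 0 0 0" --pt "0.0215 0 0 0" --pt "0.024 0 0 0" --pt "0.0265 0 0 0" --pt "0.029 0 0 0" --pt "0.0315 0 0 0" --pt "0.034 0 0 0" --pt "0.0365 0 0 0" --pt "0.039 0 0 0" --pt "0.04 0 0 0"

```text
time: 10.35
tcp_pos: [488.9, -157.6, 34.0]
orientation: [1.0, -0.014, -0.001, -0.001]
wrist_force: [-8.5, 0.5, 5.5]
gripper_width: 0.181
```

```bash
python3 -c "
from h import *
st();snap('wrist','w6')"
```

```text
t 10.35 tcp [ 488.93 -157.57   33.96] yaw -1.64 F [-8.5  0.5  5.5] T [-0.07  1.25 -0.13] w 0.181
```

View pics/w6.png

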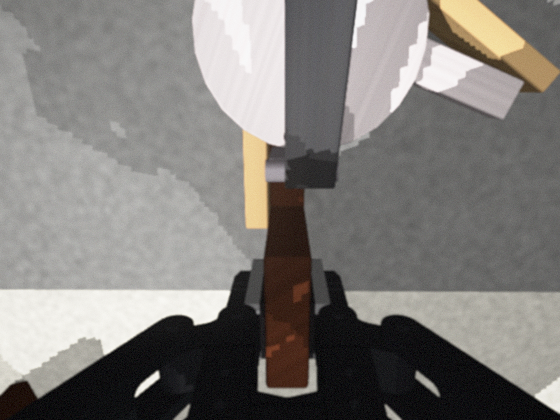

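Request:
send_rows --pt "0.002 -0.0001 -0.0001 0" --pt "0.004 -0.0002 -0.0002 0" --pt "0.006 -0.0003 -0.0002 0" --pt "0.008 -0.0003 -0.0002 0" --pt "0.01 -0.0003 -0.0002 0" --pt "0.012 -0.0003 -0.0002 0" --pt "0.014 -0.0003 -0.0002 0" --pt "0.016 -0.0003 -0.0002 0" --pt "0.017 -0.0003 -0.0002 0" --pt "0.018 -0.0003 -0.0002 0" --pt "0.018 -0.0003 -0.0002 0"

```text
time: 11.5
tcp_pos: [505.8, -157.8, 34.1]
orientation: [1.0, -0.014, -0.002, -0.001]
wrist_force: [-10.9, -6.4, 4.1]
gripper_width: 0.173
```

```bash
python3 -c "
from h import *
st()"
```

```text
t 11.50 tcp [ 505.8  -157.84   34.09] yaw -1.65 F [-10.9  -6.4   4.1] T [-1.19  1.49 -0.27] w 0.173
```

Request:
send_rows --pt "0.001 0.0001 0 0" --pt "0.002 0.0002 0 0" --pt "0.003 0.0002 0 0" --pt "0.003 0.0002 0 0" --pt "0.003 0.0002 0 0"

```text
time: 12.0
tcp_pos: [507.6, -158.0, 34.1]
orientation: [1.0, -0.015, -0.003, -0.001]
wrist_force: [-11.6, -4.3, 6.5]
gripper_width: 0.179
```

```bash
python3 -c "
from h import *
st();snap('wrist','w7');crop('w7',380,0,180,150,4,'w7c')"
```

```text
t 12.00 tcp [ 507.58 -157.95   34.14] yaw -1.67 F [-11.6  -4.3   6.5] T [-0.79  1.36 -0.24] w 0.179
```

View pics/w7.png

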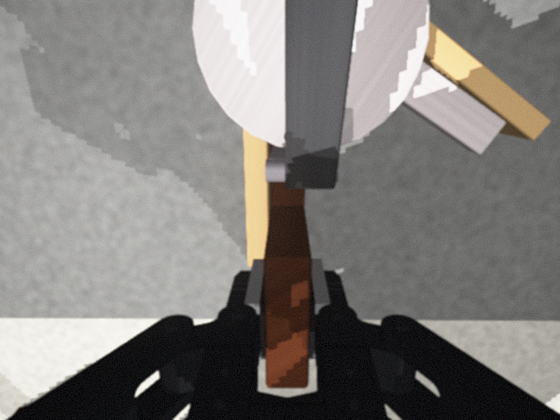

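View pics/w7c.png

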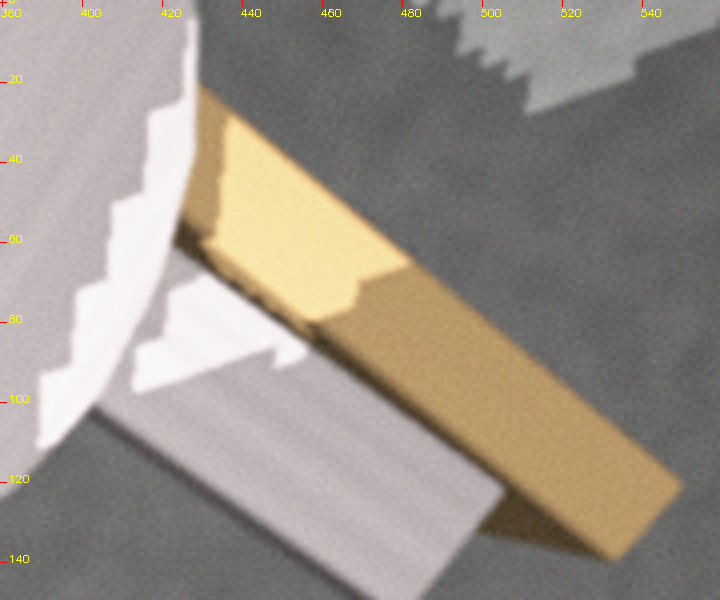

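Request:
send_rows --pt "0.001 0 -0.0002 0" --pt "0.002 0 -0.0004 0" --pt "0.003 0 -0.0004 0" --pt "0.003 0 -0.0004 0" --pt "0.003 0 -0.0004 0"

```text
time: 12.55
tcp_pos: [509.4, -158.0, 34.5]
orientation: [1.0, -0.015, -0.004, -0.002]
wrist_force: [-10.3, -4.2, 4.9]
gripper_width: 0.179
```

```bash
python3 -c "
from h import *
st();snap('wrist','w8');crop('w8',380,0,180,150,4,'w8c')"
```

```text
t 12.55 tcp [ 509.37 -158.02   34.49] yaw -1.68 F [-10.3  -4.2   4.9] T [-1.07  1.33 -0.17] w 0.179
```

View pics/w8c.png

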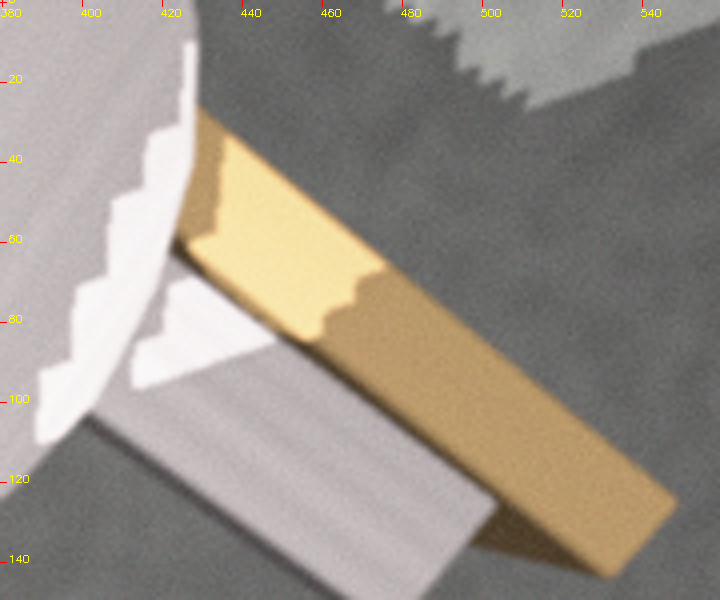

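Request:
send_rows --pt "0.001 0 -0.0003 0" --pt "0.002 0 -0.0005 0" --pt "0.0025 0 -0.0005 0" --pt "0.0025 0 -0.0005 0" --pt "0.0025 0 -0.0005 0"

```text
time: 13.1
tcp_pos: [510.7, -158.1, 34.8]
orientation: [1.0, -0.015, -0.006, -0.002]
wrist_force: [-9.6, -5.9, 3.1]
gripper_width: 0.176
```

```bash
python3 -c "
from h import *
st();snap('wrist','w9');crop('w9',380,0,180,150,4,'w9c')"
```

```text
t 13.10 tcp [ 510.66 -158.06   34.83] yaw -1.68 F [-9.6 -5.9  3.1] T [-1.05  1.37 -0.27] w 0.176
```

View pics/w9c.png

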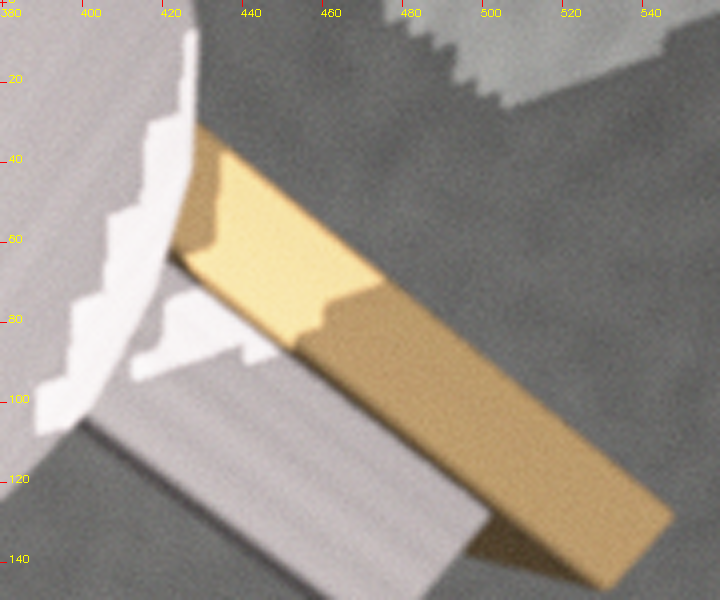

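Request:
send_rows --pt "0.001 0 0.0002 0" --pt "0.002 0 0.0004 0" --pt "0.0025 0 0.0006 0" --pt "0.003 0 0.0006 0" --pt "0.003 0 0.0006 0" --pt "0.003 0 0.0006 0"

```text
time: 13.75
tcp_pos: [511.4, -158.1, 34.5]
orientation: [1.0, -0.015, -0.008, -0.002]
wrist_force: [-19.9, -6.9, 13.5]
gripper_width: 0.174
```

```bash
python3 -c "
from h import *
st();plan([510,-158,34]);snap('wrist','w10');crop('w10',380,0,180,150,4,'w10c')"
```

```text
t 13.75 tcp [ 511.37 -158.09   34.52] yaw -1.68 F [-19.9  -6.9  13.5] T [-1.4   2.21 -0.13] w 0.174
t 13.75 tcp [ 511.4 -158.1   34.5] yaw -1.68 F [-19.9  -6.9  13.5] w 0.174 tilt [-0.0157  0.005  -0.9999]
shift [-0.0014 -0.      0.0005] roll 0.00
```

View pics/w10c.png

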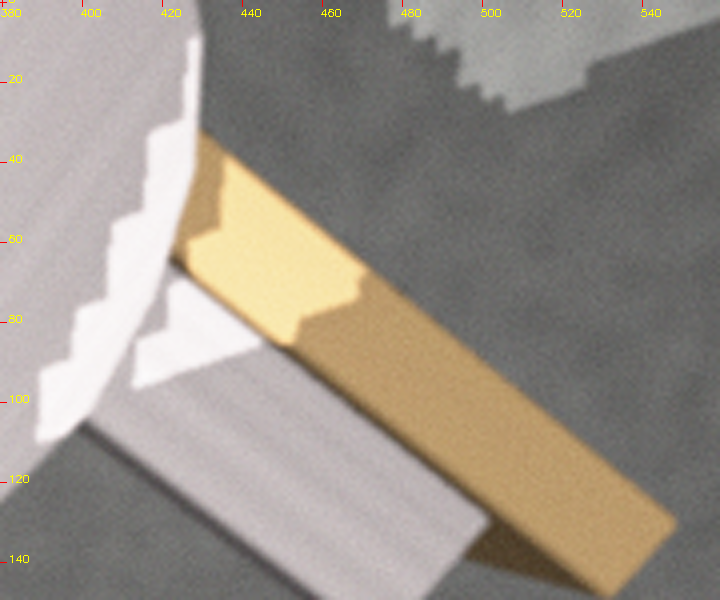

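Request:
send_rows --pt "-0.0001 0.0002 -0.0004 0" --pt "-0.0001 0.0002 -0.0006 0" --pt "-0.0001 0.0002 -0.0006 0"

```text
time: 14.1
tcp_pos: [511.3, -158.2, 35.1]
orientation: [1.0, -0.015, -0.008, -0.002]
wrist_force: [-3.5, -2.4, 2.7]
gripper_width: 0.177
```

```bash
python3 -c "
from h import *
st()"
```

```text
t 14.10 tcp [ 511.27 -158.24   35.13] yaw -1.68 F [-3.5 -2.4  2.7] T [-0.5   0.33 -0.19] w 0.177
```

Request:
send_rows --pt "0 0 0 0" --pt "0 0 0 0" --pt "0 0 0 0" --pt "0 0 0 0" --pt "0 0 0 0" --pt "0 0 0 0" --hand -1

```text
time: 14.7
tcp_pos: [511.3, -158.2, 35.1]
orientation: [1.0, -0.015, -0.008, -0.002]
wrist_force: [0.6, -0.1, -0.2]
gripper_width: 0.997
```

```bash
python3 -c "
from h import *
st();snap('wrist','w11');crop('w11',380,0,180,150,4,'w11c')"
```

```text
t 14.70 tcp [ 511.34 -158.23   35.15] yaw -1.68 F [ 0.6 -0.1 -0.2] T [-0.01  0.02  0.03] w 0.997
```

View pics/w11.png

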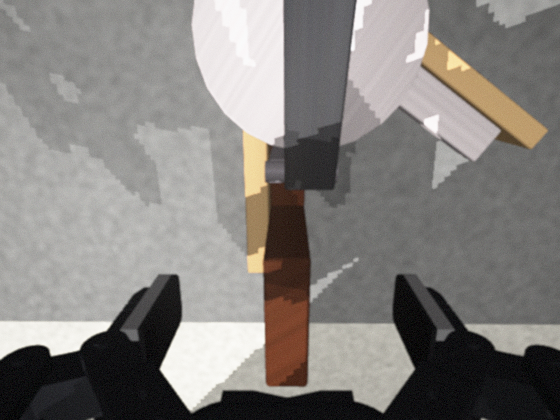

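View pics/w11c.png

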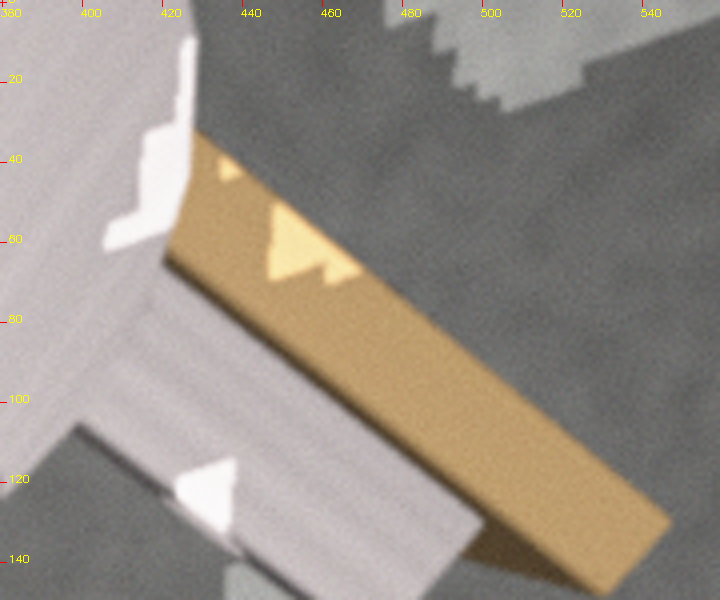

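```bash
python3 - <<'E'
from h import *
im=cv2.imread("pics/w11.png")
c=load("w11")
crop("w11",415,55,100,85,8,"w11d")
crop("w11",225,120,100,85,8,"w11e")
E
```

```text
(no output)
```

View pics/w11d.png

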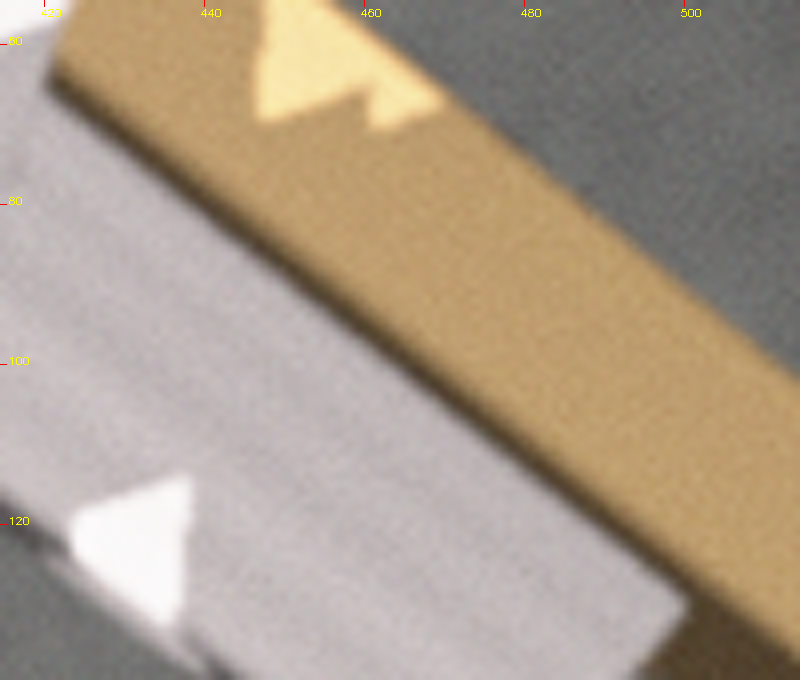

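View pics/w11e.png

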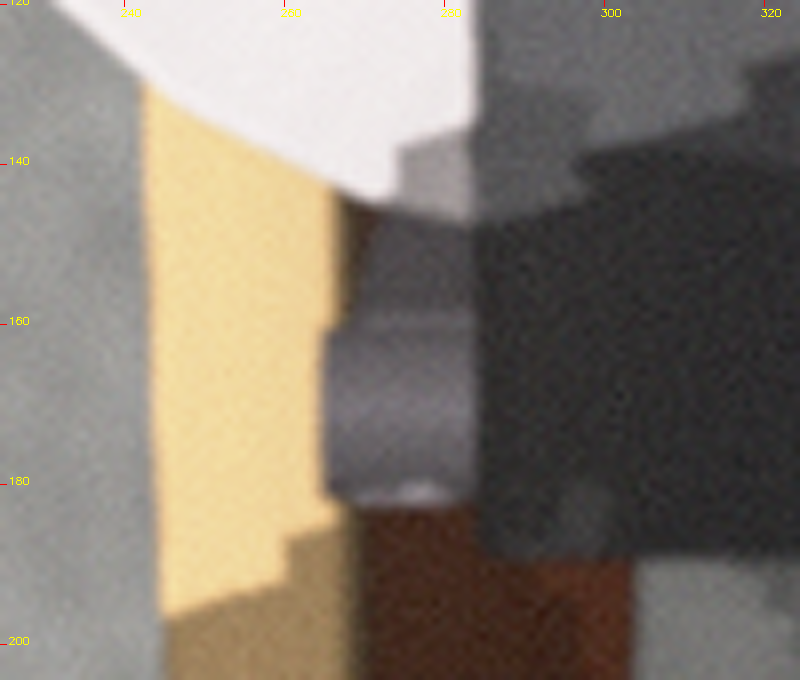

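```bash
python3 -c "
from h import *
plan([511,-158.2,120],-1.7);plan([612,-169.2,105],-1.7)"
```

```text
t 14.75 tcp [ 511.3 -158.2   35.1] yaw -1.68 F [-0.4  0.5  0.4] w 0.999 tilt [-0.0157  0.0051 -0.9999]
shift [-0.0016 -0.0004 -0.0849] roll 0.02
t 14.75 tcp [ 511.3 -158.2   35.1] yaw -1.68 F [-0.4  0.5  0.4] w 0.999 tilt [-0.0157  0.0051 -0.9999]
shift [ 0.0999  0.0077 -0.0715] roll 0.02
```

Request:
send_rows --pt "-0.0002 0 -0.01 0" --pt "-0.0006 0 -0.03 0" --pt "-0.001 -0.0002 -0.055 0" --pt "-0.0014 -0.0004 -0.075 0" --pt "-0.0016 -0.0004 -0.085 0" --pt "-0.0016 -0.0004 -0.085 0"

```text
time: 15.35
tcp_pos: [511.5, -158.4, 121.6]
orientation: [1.0, -0.015, -0.007, -0.002]
wrist_force: [0.8, -0.2, -0.6]
gripper_width: 0.999
```

```bash
python3 -c "
from h import *
plan([612,-169.2,105],-1.7);snap('wrist','w12')"
```

```text
t 15.35 tcp [ 511.5 -158.4  121.6] yaw -1.68 F [ 0.8 -0.2 -0.6] w 0.999 tilt [-0.0133  0.004  -0.9999]
shift [0.101  0.0079 0.0152] roll 0.02
```

View pics/w12.png

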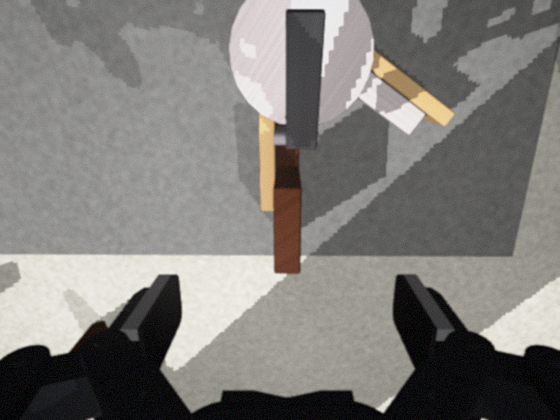

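```bash
python3 -c "
from h import *
c=load('w12')
print(p2w(c,287,11,82),p2w(c,325,11,82), p2w(c,290,147,52),p2w(c,318,148,52))
print([p2w(c,u,v,68).round(1) for u,v in [(274,187),(301,187),(300,272),(275,272)]])
plan([612,-169.2,105],-1.7)"
```

```text
[ 621.62985887 -162.83581625   82.        ] [ 621.12279601 -179.62751808   82.        ] [ 556.41667026 -162.51057629   52.        ] [ 555.38015465 -178.63727322   52.        ]
[array([ 537.2, -153.1,   68. ]), array([ 536.8, -168. ,   68. ]), array([ 484.1, -166.5,   68. ]), array([ 484.5, -151.6,   68. ])]
t 15.4 tcp [ 511.1 -158.2  120.5] yaw -1.68 F [-0.8  0.2 -0.3] w 1.005 tilt [-0.0148  0.0046 -0.9999]
shift [0.1014 0.008  0.014 ] roll 0.02
```

Request:
send_rows --pt "0.01 0.001 0 0" --pt "0.035 0.003 0 0" --pt "0.065 0.005 0.004 0" --pt "0.088 0.007 0.009 0" --pt "0.099 0.0085 0.013 0" --pt "0.1014 0.0088 0.014 0" --pt "0.1014 0.0088 0.014 0" --pt "0.1014 0.0088 0.014 0" --pt "0.1014 0.0088 0.014 0" --hand 1

```text
time: 16.3
tcp_pos: [611.4, -169.9, 105.4]
orientation: [1.0, -0.015, -0.007, -0.002]
wrist_force: [-0.0, -0.5, -0.4]
gripper_width: -0.002
```

```bash
python3 -c "
from h import *
plan([612,-170,60],-1.7);snap('wrist','w13');snap('scene','scene13');crop('scene13',130,120,200,150,4,'s13c')"
```

```text
t 16.3 tcp [ 611.4 -169.9  105.4] yaw -1.70 F [-0.  -0.5 -0.4] w -0.002 tilt [-0.0147  0.0046 -0.9999]
shift [0.0012 0.0002 0.0453] roll 0.00
```

View pics/w13.png

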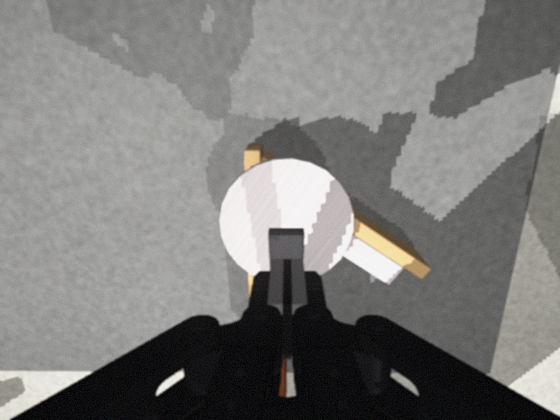

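View pics/s13c.png

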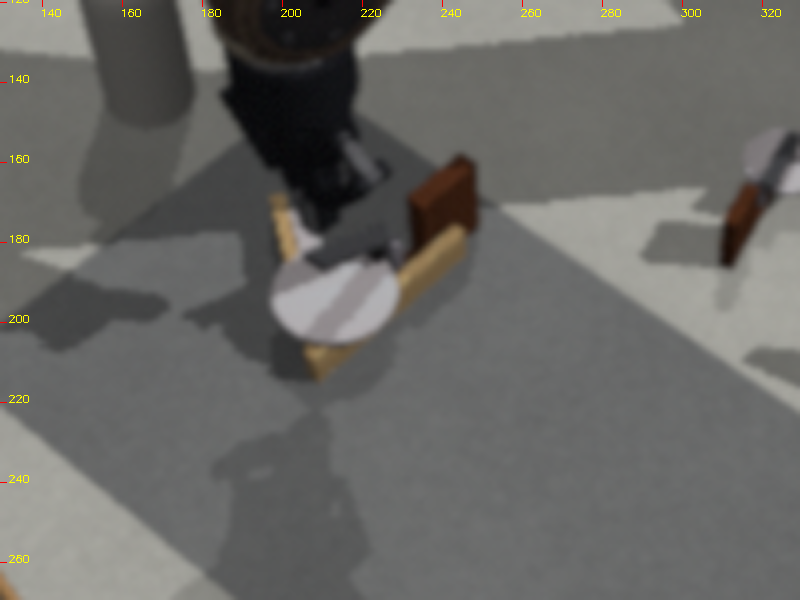

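Request:
send_rows --pt "0.0006 0 0.005 0" --pt "0.0007 0 0.015 0" --pt "0.0008 0 0.022 0" --pt "0.0009 0 0.027 0" --pt "0.001 0 0.031 0" --pt "0.001 0 0.034 0" --pt "0.001 0 0.037 0" --pt "0.0011 0 0.04 0" --pt "0.0011 0 0.042 0" --pt "0.0012 0 0.044 0" --pt "0.0012 0 0.045 0" --pt "0.0012 0 0.045 0"

```text
time: 17.6
tcp_pos: [612.3, -169.9, 60.4]
orientation: [1.0, -0.015, -0.007, -0.002]
wrist_force: [2.0, 0.4, 3.5]
gripper_width: 0.0
```

```bash
python3 -c "
from h import *
st();plan([612,-170,52],-1.7)"
```

```text
t 17.60 tcp [ 612.35 -169.86   60.41] yaw -1.70 F [2.  0.4 3.5] T [ 0.02 -0.37  0.  ] w 0.000
t 17.6 tcp [ 612.3 -169.9   60.4] yaw -1.70 F [2.  0.4 3.5] w 0.000 tilt [-0.0141  0.0044 -0.9999]
shift [-0.0002  0.0002  0.0084] roll 0.00
```

Request:
send_rows --pt "0 0 0.002 0" --pt "0 0 0.0035 0" --pt "0 0 0.005 0" --pt "0 0 0.006 0" --pt "0 0 0.007 0" --pt "-0.0001 0 0.008 0" --pt "-0.0001 0 0.008 0"

```text
time: 18.3
tcp_pos: [613.6, -170.0, 53.5]
orientation: [1.0, -0.015, -0.005, -0.002]
wrist_force: [6.9, 1.7, 9.1]
gripper_width: 0.001
```

```bash
python3 -c "
from h import *
st()"
```

```text
t 18.30 tcp [ 613.59 -170.04   53.53] yaw -1.70 F [6.9 1.7 9.1] T [ 0.19 -1.14 -0.03] w 0.001
```

Request:
send_rows --pt "0.0003 0 0.0005 0" --pt "0.0005 0 0.001 0" --pt "0.0005 0 0.0015 0" --pt "0.0005 0 0.002 0" --pt "0.0005 0 0.002 0"

```text
time: 18.8
tcp_pos: [614.0, -170.0, 52.3]
orientation: [1.0, -0.015, -0.005, -0.002]
wrist_force: [-0.3, 1.8, 12.0]
gripper_width: 0.002
```

```bash
python3 -c "
from h import *
st();snap('wrist','w14');snap('scene','scene14');crop('scene14',130,120,200,150,4,'s14c')"
```

```text
t 18.80 tcp [ 613.98 -169.98   52.33] yaw -1.70 F [-0.3  1.8 12. ] T [0.22 0.14 0.04] w 0.002
```

View pics/w14.png

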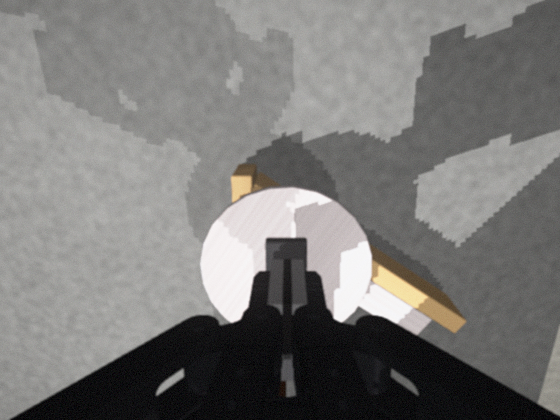

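View pics/s14c.png

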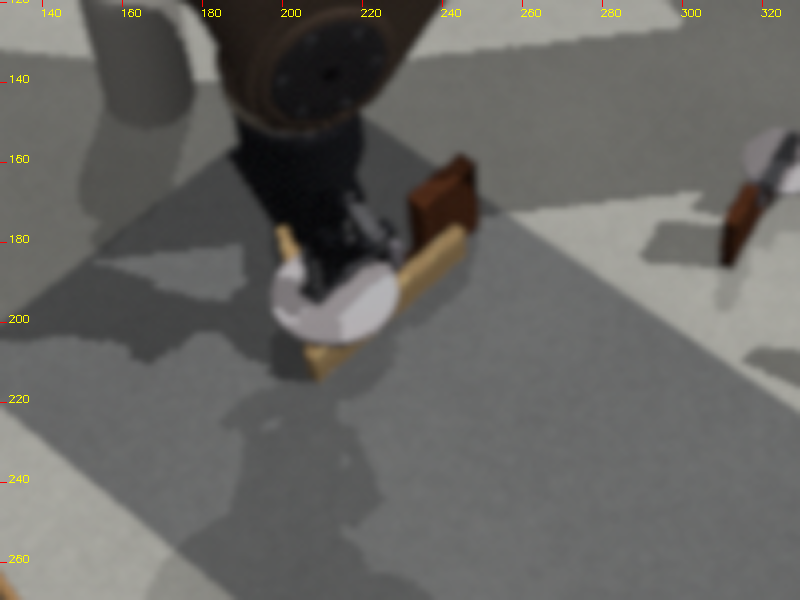

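Request:
send_rows --pt "0 0 0.0008 0" --pt "0 0 0.0011 0" --pt "0 0 0.0011 0" --pt "0 0 0.0011 0"

```text
time: 19.3
tcp_pos: [614.0, -169.9, 52.2]
orientation: [1.0, -0.015, -0.005, -0.001]
wrist_force: [-0.3, 0.9, 13.4]
gripper_width: -0.001
```

```bash
python3 -c "
from h import *
st();plan([613,-170,110])"
```

```text
t 19.30 tcp [ 614.   -169.94   52.16] yaw -1.70 F [-0.3  0.9 13.4] T [ 0.23  0.15 -0.  ] w -0.001
t 19.3 tcp [ 614.  -169.9   52.2] yaw -1.70 F [-0.3  0.9 13.4] w -0.001 tilt [-0.0097  0.0031 -0.9999]
shift [-0.0016 -0.0001 -0.0578] roll 0.00
```

```bash
python3 -c "
from h import *
plan([511,-158.5,125],-1.7)"
```

```text
t 19.3 tcp [ 614.  -169.9   52.2] yaw -1.70 F [-0.3  0.9 13.4] w -0.001 tilt [-0.0097  0.0031 -0.9999]
shift [-0.104  -0.0086 -0.0718] roll 0.00
```

Request:
send_rows --pt "0 0 -0.005 0" --pt "-0.0005 0 -0.02 0" --pt "-0.001 0 -0.045 0" --pt "-0.005 0 -0.065 0" --pt "-0.025 -0.003 -0.073 0" --pt "-0.055 -0.006 -0.073 0" --pt "-0.083 -0.009 -0.073 0" --pt "-0.1 -0.01 -0.073 0" --pt "-0.1035 -0.011 -0.073 0" --pt "-0.1035 -0.011 -0.073 0"

```text
time: 20.3
tcp_pos: [511.7, -156.2, 126.8]
orientation: [1.0, -0.015, -0.005, -0.001]
wrist_force: [0.6, 0.5, 0.1]
gripper_width: 0.0
```

```bash
python3 -c "
from h import *
plan([511,-158.5,34.5],-1.7);snap('wrist','w15');snap('scene','scene15');crop('scene15',130,120,200,150,4,'s15c')
crop('w15',220,0,260,200,3,'w15c')"
```

```text
t 20.3 tcp [ 511.7 -156.2  126.8] yaw -1.71 F [0.6 0.5 0.1] w 0.000 tilt [-0.0093  0.0029 -1.    ]
shift [0.0002 0.0026 0.0923] roll -0.01
```

View pics/w15c.png

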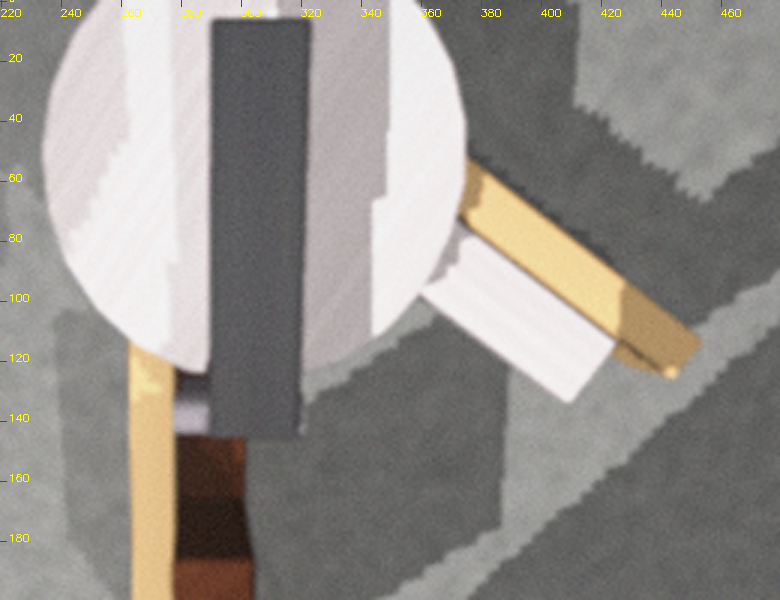

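View pics/s15c.png

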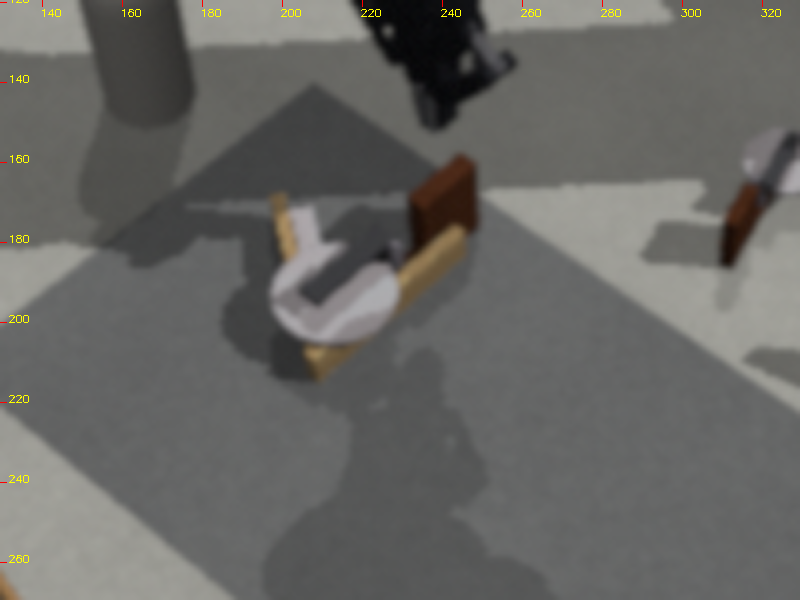

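```bash
python3 -c "
from h import *
c=load('w15')
print(p2w(c,291,6,52),p2w(c,323,6,52),p2w(c,291,145,52),p2w(c,319,145,52))
print([p2w(c,u,v,68).round(1) for u,v in [(279,187),(304,186)]])
"
```

```text
[ 630.38692626 -162.93371812   52.        ] [ 629.87187753 -179.79161145   52.        ] [ 557.24074101 -161.01347308   52.        ] [ 556.76002063 -177.52473136   52.        ]
[array([ 536.2, -153.6,   68. ]), array([ 536.4, -167.7,   68. ])]
```

Request:
send_rows --pt "0 0.001 0 0" --pt "0 0.0024 0 0" --pt "0 0.0026 0.01 0" --pt "0 0.0026 0.03 0" --pt "0.0001 0.0026 0.05 0" --pt "0.0001 0.0026 0.068 0" --pt "0.0001 0.0026 0.08 0" --pt "0.0002 0.0026 0.088 0" --pt "0.0002 0.0026 0.092 0" --pt "0.0002 0.0026 0.0923 0" --pt "0.0002 0.0026 0.0923 0" --hand -1

```text
time: 21.5
tcp_pos: [512.0, -158.8, 34.5]
orientation: [1.0, -0.015, -0.004, -0.001]
wrist_force: [1.2, -0.2, 0.5]
gripper_width: 1.001
```

```bash
python3 -c "
from h import *
plan([511,-158.5,34.5],-1.7);snap('wrist','w16')"
```

```text
t 21.5 tcp [ 512.  -158.8   34.5] yaw -1.69 F [ 1.2 -0.2  0.5] w 1.001 tilt [-0.0084  0.0025 -1.    ]
shift [-0.001  -0.0002  0.    ] roll 0.01
```

View pics/w16.png

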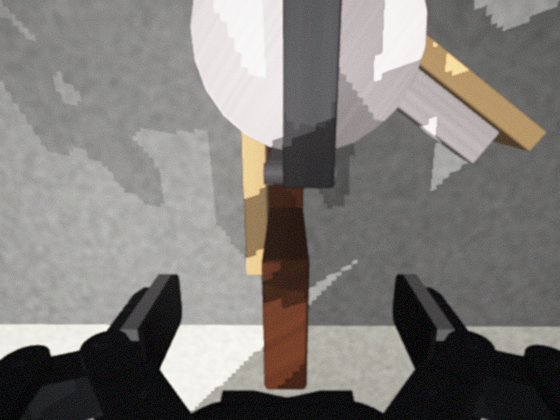

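```bash
python3 -c "
from h import *
crop('w16',415,55,100,85,8,'w16d')"
```

```text
(no output)
```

View pics/w16d.png

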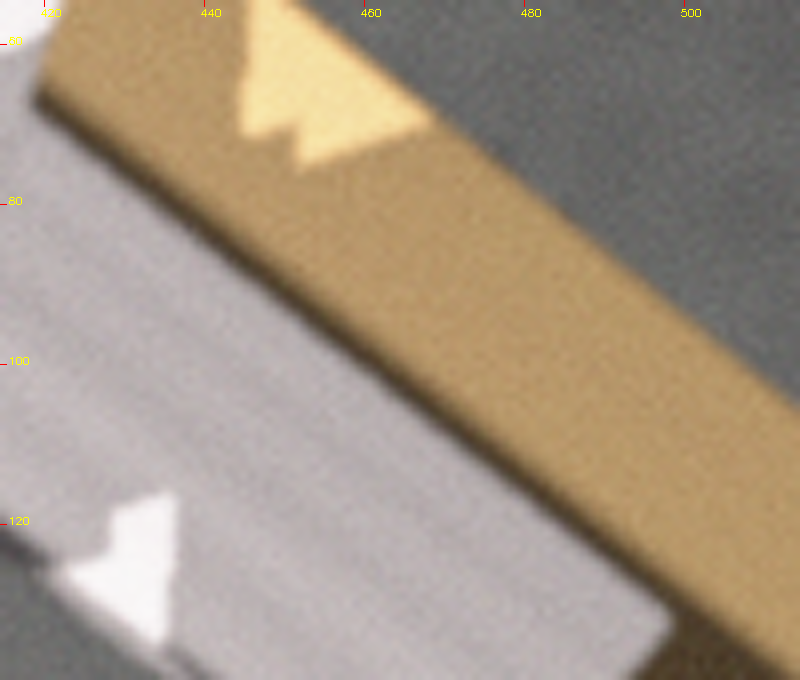

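Flap is flat and the blade's outer edge still runs parallel along the slanted strip with the same thin dark band. Regrip.

Request:
send_rows --pt "-0.0005 0 0 0" --pt "-0.0008 0 0 0" --pt "-0.0008 0 0 0" --pt "-0.0008 0 0 0" --pt "-0.0008 0 0 0" --pt "-0.0008 0 0 0" --pt "-0.0008 0 0 0" --hand 1

```text
time: 22.25
tcp_pos: [511.2, -158.8, 34.9]
orientation: [1.0, -0.015, -0.004, -0.001]
wrist_force: [-1.8, 0.1, 4.5]
gripper_width: 0.179
```

```bash
python3 -c "
from h import *
st();plan([511,-158.5,34.5],-1.7)"
```

```text
t 22.25 tcp [ 511.24 -158.76   34.86] yaw -1.68 F [-1.8  0.1  4.5] T [0.05 0.2  0.08] w 0.179
t 22.25 tcp [ 511.2 -158.8   34.9] yaw -1.68 F [-1.8  0.1  4.5] w 0.179 tilt [-0.008   0.0023 -1.    ]
shift [-0.0002 -0.0003  0.0004] roll 0.02
```

```bash
python3 -c "
from h import *
plan([505,170,231],-1.7)"
```

```text
t 22.25 tcp [ 511.2 -158.8   34.9] yaw -1.68 F [-1.8  0.1  4.5] w 0.179 tilt [-0.008   0.0023 -1.    ]
shift [-0.0175 -0.3288 -0.1953] roll 0.02
```

Request:
send_rows --pt "-0.002 0.0005 -0.001 0" --pt "-0.006 0.0015 -0.002 0" --pt "-0.01 0.002 -0.006 0" --pt "-0.013 0.002 -0.02 0" --pt "-0.014 0.002 -0.045 0" --pt "-0.014 0.002 -0.08 0" --pt "-0.014 0.0 -0.12 0" --pt "-0.014 -0.01 -0.155 0" --pt "-0.014 -0.035 -0.18 0" --pt "-0.014 -0.07 -0.194 0" --pt "-0.014 -0.11 -0.196 0" --pt "-0.014 -0.15 -0.196 0" --pt "-0.014 -0.19 -0.196 0" --pt "-0.014 -0.23 -0.196 0" --pt "-0.014 -0.27 -0.196 0" --pt "-0.014 -0.3 -0.196 0" --pt "-0.014 -0.32 -0.196 0" --pt "-0.014 -0.328 -0.196 0" --pt "-0.014 -0.329 -0.196 0" --pt "-0.014 -0.329 -0.196 0"

```text
time: 24.25
tcp_pos: [508.2, 169.4, 231.9]
orientation: [1.0, -0.015, -0.004, -0.001]
wrist_force: [0.8, -0.2, -6.4]
gripper_width: 0.18
```

```bash
python3 -c "
from h import *
st();snap('wrist','w17');snap('scene','scene17');crop('w17',60,0,200,150,4,'w17c')"
```

```text
t 24.25 tcp [508.22 169.42 231.92] yaw -1.69 F [ 0.8 -0.2 -6.4] T [-0.    0.16  0.01] w 0.180
```

View pics/w17.png

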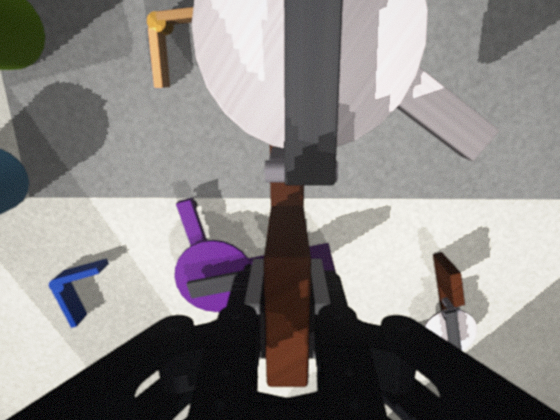

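View pics/w17c.png

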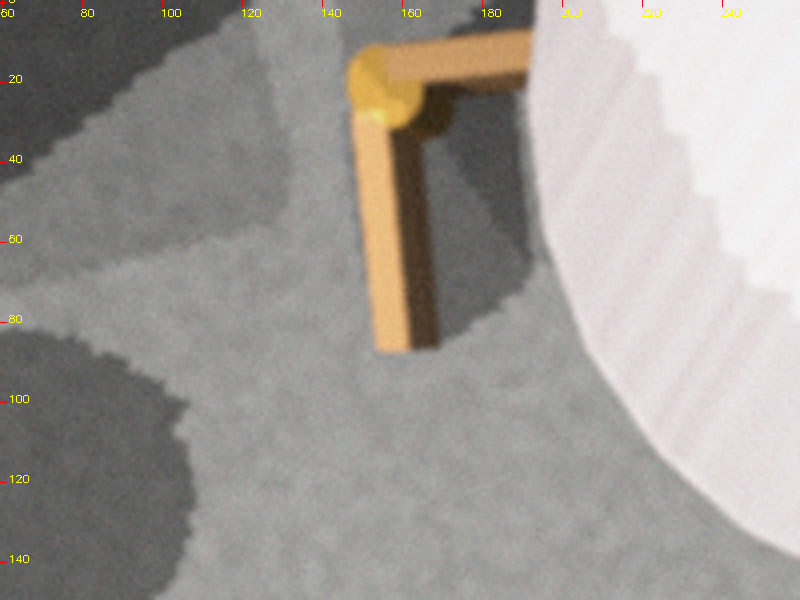

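View pics/scene17.png

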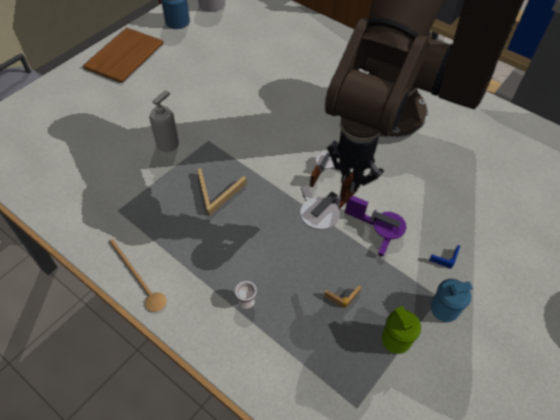

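```bash
python3 - <<'E'
from h import *
c=load("w17")
P=lambda u,v,z=25:p2w(c,u,v,z)[:2]
o0,o1=P(148.3,30),P(153,88); i0,i1=P(157.5,33),P(162,88)
for a,b in [(o0,o1),(i0,i1)]: print(a.round(1),b.round(1),np.degrees(np.arctan2(*(b-a)[::-1])).round(2))
print("pin",P(155,21.5),P(146.5,20),P(164,21))
l0,l1=P(158,12.3),P(192,8.3);print("leaf outer",l0.round(1),l1.round(1),np.degrees(np.arctan2(*(l1-l0)[::-1])).round(2))
# scene estimate
crop("scene17",320,275,60,45,12,"s17f"); crop("top4",175,160,60,45,12,"t17f")
# gauge in hand: handle, blade
E
```

```text
[636.1 285.1] [588.4 287.9] 176.62
[633.5 277.4] [588.1 279.7] 177.11
pin [642.55468355 278.32487232] [643.93216764 285.46577275] [642.70967679 270.52833424]
leaf outer [649.5 274.8] [651.7 245.4] -85.77
```

View pics/s17f.png

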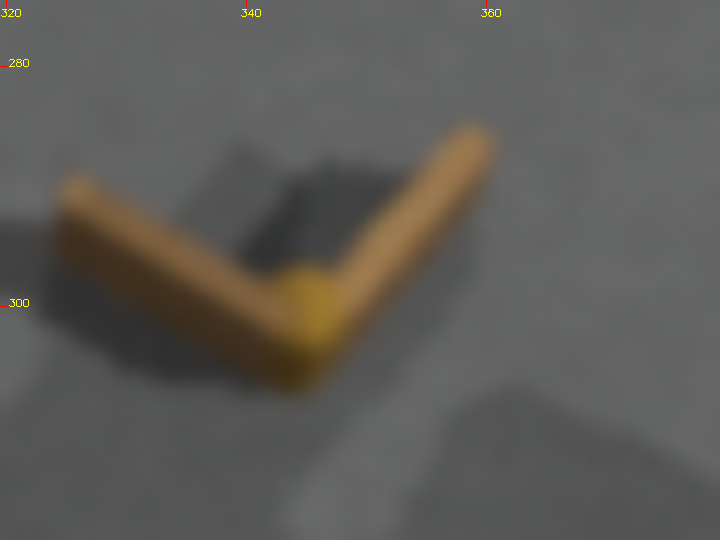

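View pics/t17f.png

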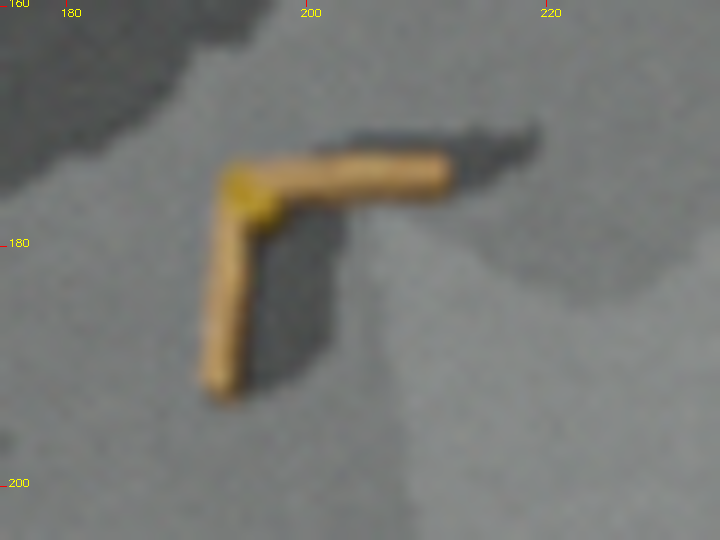

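```bash
python3 - <<'E'
from h import *
for n in ["scene17","top4"]:
    c=load(n)
    print(n,w2p(c,[642.4,278.3,25]),w2p(c,[588.4,280+3.8,25]),[p2w(c,u,v,25).round(1) for u,v in ([(345,299.5),(359.3,285),(325.5,290)] if n[0]=="s" else [(195,176),(192.5,191.5),(211.5,174)])])
E
```

```text
scene17 [345.02882394 300.05698835] [359.74937881 285.23519844] [array([641.3, 277.4,  25. ]), array([588.5, 282.6,  25. ]), array([649.8, 227.7,  25. ])]
top4 [194.95640255 175.375502  ] [192.2727549  191.81338345] [array([640.3, 278. ,  25. ]), array([589.4, 283.1,  25. ]), array([648.3, 225.7,  25. ])]
```

```bash
python3 -c "
from h import *
plan([612.3,299,60],-1.7)"
```

```text
t 24.35 tcp [508.4 169.1 231.8] yaw -1.73 F [ 0.2  0.6 -7.2] w 0.179 tilt [-0.0081  0.0021 -1.    ]
shift [ 0.1013 -0.1326  0.1713] roll -0.03
```

Request:
send_rows --pt "0.005 -0.006 0 0" --pt "0.02 -0.026 0 0" --pt "0.045 -0.058 0.005 0" --pt "0.07 -0.091 0.015 0" --pt "0.09 -0.118 0.035 0" --pt "0.1 -0.131 0.06 0" --pt "0.1013 -0.1326 0.09 0" --pt "0.1013 -0.1326 0.115 0" --pt "0.1013 -0.1326 0.135 0" --pt "0.1013 -0.1326 0.148 0" --pt "0.1013 -0.1326 0.154 0" --pt "0.1013 -0.1326 0.156 0" --pt "0.1013 -0.1326 0.156 0"

```text
time: 25.65
tcp_pos: [612.9, 299.0, 75.9]
orientation: [1.0, -0.015, -0.004, -0.001]
wrist_force: [-0.3, -0.8, -7.8]
gripper_width: 0.175
```

```bash
python3 -c "
from h import *
plan([612.3,299,35.2],-1.7);snap('wrist','w18');snap('scene','scene18');crop('scene18',290,220,160,120,5,'s18c')"
```

```text
t 25.65 tcp [612.9 299.   75.9] yaw -1.75 F [-0.3 -0.8 -7.8] w 0.175 tilt [-0.0072  0.0025 -1.    ]
shift [-0.0003  0.0001  0.0407] roll -0.05
```

View pics/w18.png

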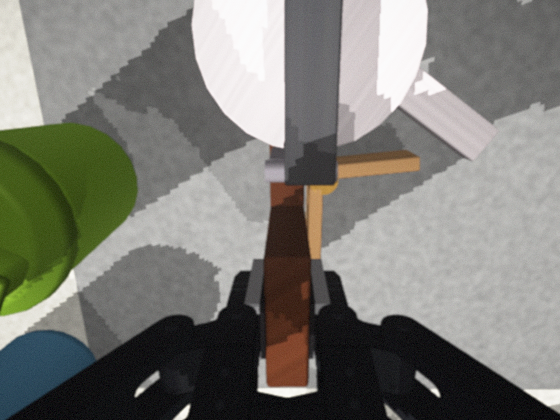

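View pics/s18c.png

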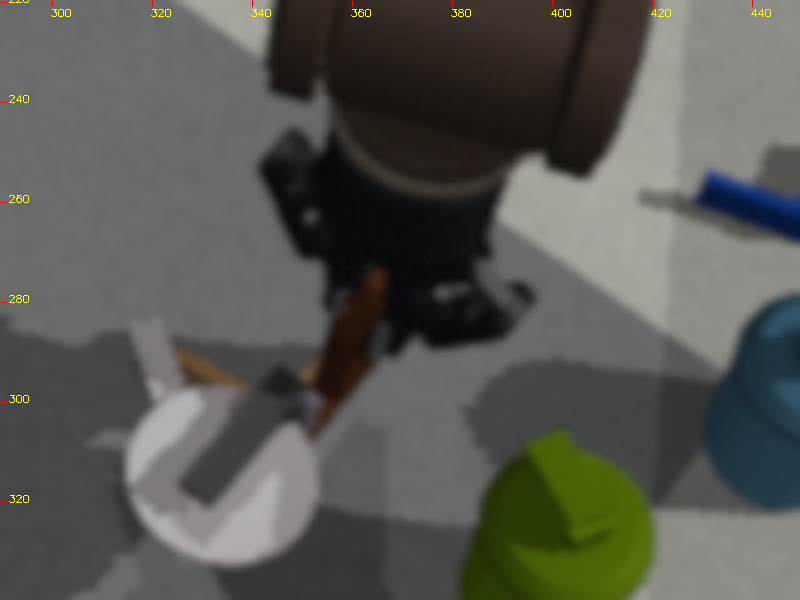

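```bash
python3 -c "
from h import *
c=load('w18')
crop('w18',240,130,200,150,4,'w18c')
print(p2w(c,304,200,53.8),p2w(c,308.5,200,25),p2w(c,308.5,240,25),p2w(c,418,165,25), p2w(c,418,155,25))
print('blade tip inner',p2w(c,472,160,65.8),'outer',p2w(c,496,128,65.8))"
```

```text
[640.7438058  288.80453758  53.8       ] [631.67060667 285.3068432   25.        ] [607.72852464 285.59396031  25.        ] [649.52674402 226.6680872   25.        ] [654.91496073 227.10522665  25.        ]
blade tip inner [659.98553945 218.61340768  65.8       ] outer [672.93796929 210.53389533  65.8       ]
```

View pics/w18c.png

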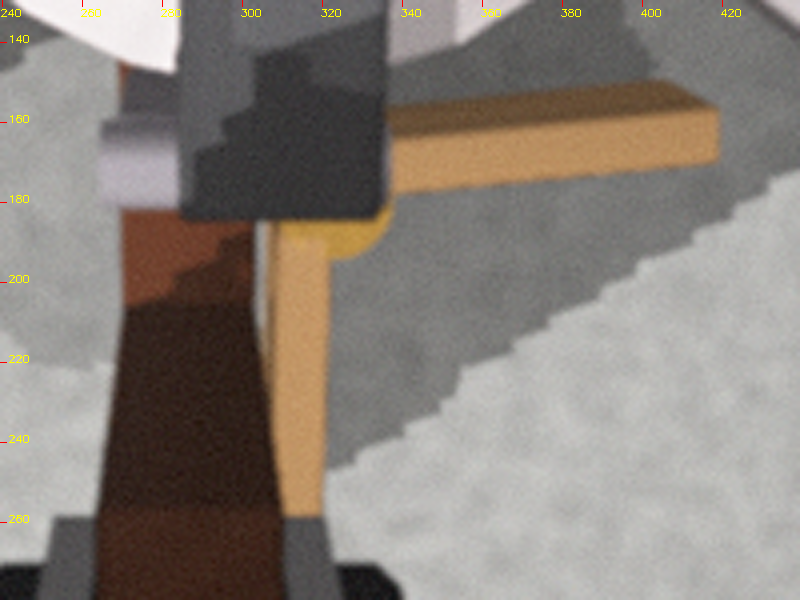

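Request:
send_rows --pt "0 -0.001 0.005 0" --pt "0 -0.001 0.014 0" --pt "-0.0001 -0.001 0.023 0" --pt "-0.0002 -0.001 0.03 0" --pt "-0.0003 -0.001 0.035 0" --pt "-0.0003 -0.001 0.038 0" --pt "-0.0003 -0.001 0.0395 0" --pt "-0.0003 -0.001 0.0402 0" --pt "-0.0003 -0.001 0.0406 0" --pt "-0.0003 -0.001 0.0406 0"

```text
time: 26.75
tcp_pos: [612.5, 300.2, 35.9]
orientation: [1.0, -0.015, -0.003, -0.001]
wrist_force: [-0.4, -0.4, -6.5]
gripper_width: 0.179
```

```bash
python3 -c "
from h import *
st();snap('wrist','w19');crop('w19',240,130,200,150,4,'w19c')"
```

```text
t 26.75 tcp [612.49 300.18  35.92] yaw -1.74 F [-0.4 -0.4 -6.5] T [0.04 0.17 0.02] w 0.179
```

View pics/w19.png

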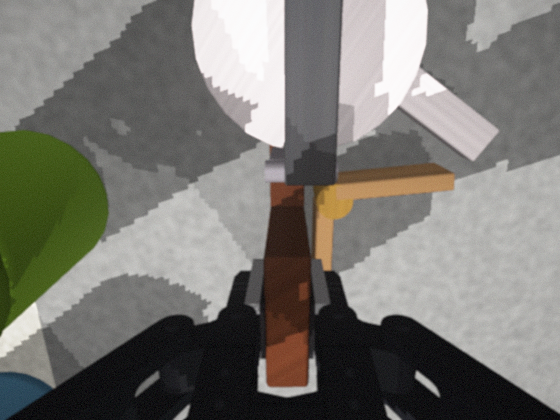

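View pics/w19c.png

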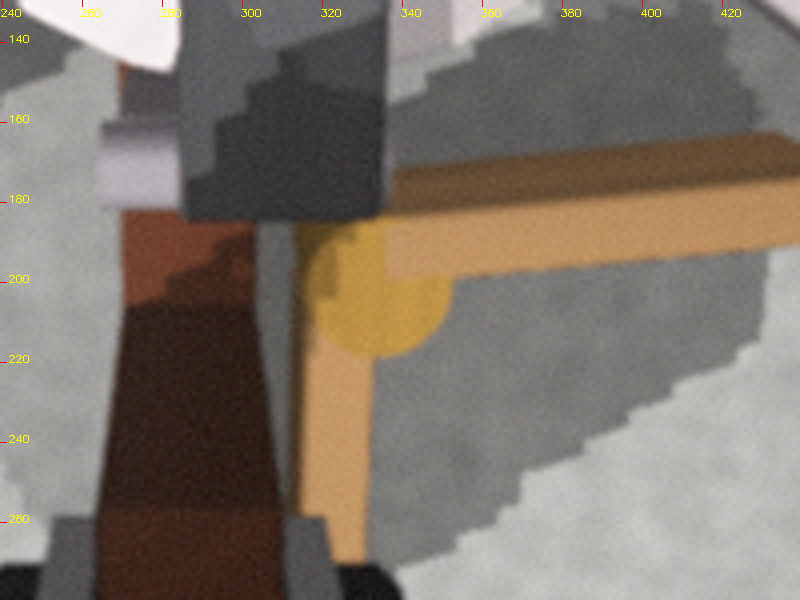

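Request:
send_rows --pt "0 0.001 0.0004 0" --pt "0 0.002 0.0006 0" --pt "0 0.003 0.0007 0" --pt "0 0.0037 0.0007 0" --pt "0 0.0041 0.0007 0" --pt "0 0.0041 0.0007 0"

```text
time: 27.4
tcp_pos: [612.4, 296.0, 35.2]
orientation: [1.0, -0.015, -0.003, -0.001]
wrist_force: [-0.1, -0.2, -6.9]
gripper_width: 0.174
```

```bash
python3 -c "
from h import *
st()"
```

```text
t 27.40 tcp [612.37 296.03  35.24] yaw -1.75 F [-0.1 -0.2 -6.9] T [ 0.07  0.18 -0.02] w 0.174
```

Request:
send_rows --pt "0 0.0003 0.0003 0" --pt "0 0.0006 0.0005 0" --pt "0 0.0009 0.0005 0" --pt "0 0.0009 0.0005 0"

```text
time: 27.8
tcp_pos: [612.4, 295.5, 35.0]
orientation: [1.0, -0.015, -0.003, -0.002]
wrist_force: [0.1, 3.4, -4.6]
gripper_width: 0.177
```

```bash
python3 -c "
from h import *
st();snap('wrist','w20');crop('w20',240,130,200,150,4,'w20c')"
```

```text
t 27.80 tcp [612.43 295.51  34.99] yaw -1.74 F [ 0.1  3.4 -4.6] T [0.57 0.24 0.03] w 0.177
```

View pics/w20c.png

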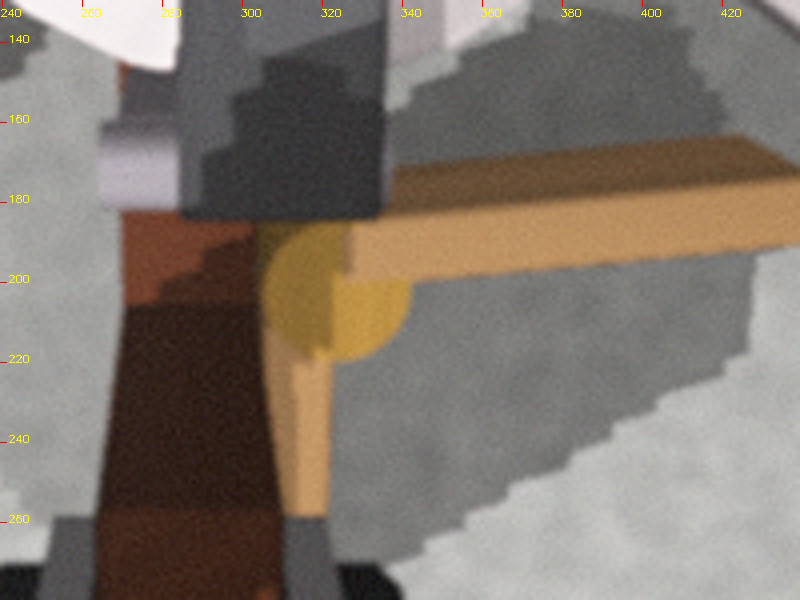

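Request:
send_rows --pt "-0.0015 0.0003 0.0001 0" --pt "-0.004 0.0003 0.0002 0" --pt "-0.0065 0.0003 0.0002 0" --pt "-0.009 0.0003 0.0002 0" --pt "-0.0115 0.0003 0.0002 0" --pt "-0.014 0.0003 0.0002 0" --pt "-0.0165 0.0003 0.0002 0" --pt "-0.019 0.0003 0.0002 0" --pt "-0.0215 0.0003 0.0002 0" --pt "-0.024 0.0003 0.0002 0" --pt "-0.0265 0.0003 0.0002 0" --pt "-0.029 0.0003 0.0002 0" --pt "-0.0315 0.0003 0.0002 0" --pt "-0.034 0.0003 0.0002 0" --pt "-0.0365 0.0003 0.0002 0" --pt "-0.039 0.0003 0.0002 0" --pt "-0.04 0.0003 0.0002 0"

```text
time: 29.55
tcp_pos: [572.6, 296.6, 35.1]
orientation: [1.0, -0.015, -0.002, -0.002]
wrist_force: [3.5, 4.7, -6.5]
gripper_width: 0.178
```

```bash
python3 -c "
from h import *
st();snap('wrist','w21')"
```

```text
t 29.55 tcp [572.58 296.61  35.11] yaw -1.72 F [ 3.5  4.7 -6.5] T [ 0.74 -0.36  0.14] w 0.178
```

View pics/w21.png

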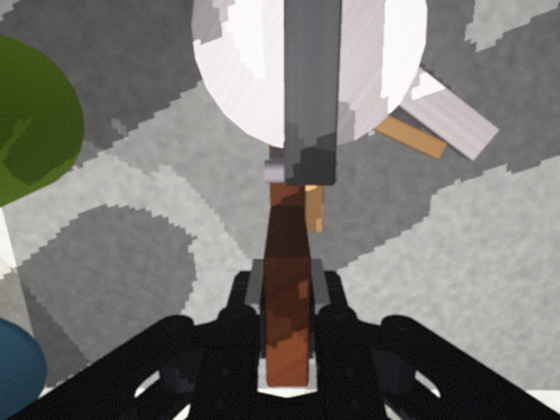

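Request:
send_rows --pt "-0.001 0 0.0002 0" --pt "-0.003 0 0.0003 0" --pt "-0.005 0 0.0003 0" --pt "-0.007 0 0.0003 0" --pt "-0.0085 0 0.0003 0" --pt "-0.01 0 0.0003 0" --pt "-0.01 0 0.0003 0"

```text
time: 30.3
tcp_pos: [562.3, 296.9, 34.9]
orientation: [1.0, -0.015, -0.003, -0.002]
wrist_force: [2.2, 2.5, -1.9]
gripper_width: 0.175
```

```bash
python3 -c "
from h import *
st();snap('wrist','w22');crop('w22',330,50,180,130,4,'w22c')"
```

```text
t 30.30 tcp [562.28 296.87  34.95] yaw -1.73 F [ 2.2  2.5 -1.9] T [ 0.48 -0.24  0.14] w 0.175
```

View pics/w22c.png

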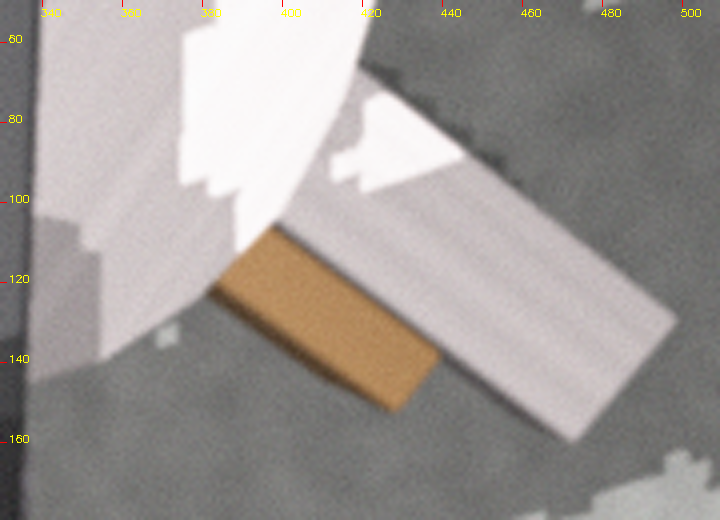

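Request:
send_rows --pt "-0.0008 0 0 0" --pt "-0.0015 0 0 0" --pt "-0.002 0 0 0" --pt "-0.0025 0 0 0" --pt "-0.0025 0 0 0"

```text
time: 30.85
tcp_pos: [561.6, 296.9, 35.0]
orientation: [1.0, -0.015, -0.001, -0.002]
wrist_force: [12.6, 1.4, -9.8]
gripper_width: 0.177
```

```bash
python3 -c "
from h import *
st()"
```

```text
t 30.85 tcp [561.63 296.86  35.05] yaw -1.74 F [12.6  1.4 -9.8] T [ 0.27 -1.77  0.19] w 0.177
```

Request:
send_rows --pt "-0.0014 0 0.0003 0" --pt "-0.0015 0 0.0006 0" --pt "-0.0015 0.0002 0.0008 0" --pt "-0.0015 0.0002 0.0008 0" --pt "-0.0015 0.0002 0.0008 0"

```text
time: 31.35
tcp_pos: [561.7, 296.8, 35.0]
orientation: [1.0, -0.015, 0.001, -0.003]
wrist_force: [9.1, 2.4, -0.9]
gripper_width: 0.179
```

```bash
python3 -c "
from h import *
st();snap('wrist','w23');crop('w23',330,50,180,130,4,'w23c')"
```

```text
t 31.35 tcp [561.7  296.84  35.04] yaw -1.75 F [ 9.1  2.4 -0.9] T [ 0.35 -1.02  0.16] w 0.179
```

View pics/w23c.png

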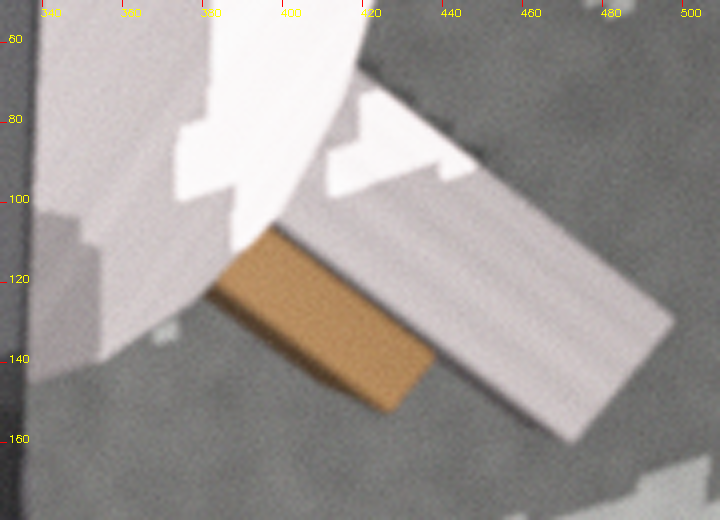

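View pics/w23.png

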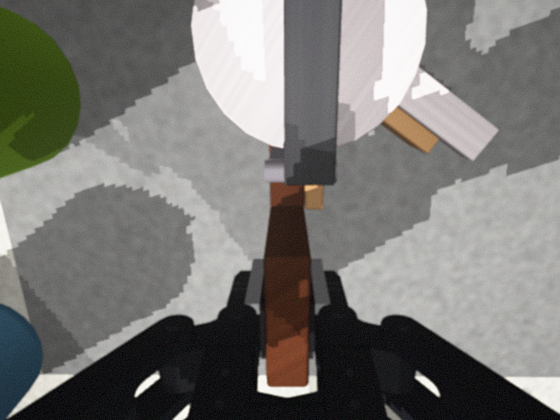

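Request:
send_rows --pt "-0.0014 0 0.0003 0" --pt "-0.0018 0.0002 0.0005 0" --pt "-0.0018 0.0002 0.0005 0" --pt "-0.0018 0.0002 0.0005 0" --pt "-0.0018 0.0002 0.0005 0"

```text
time: 31.9
tcp_pos: [561.6, 296.8, 35.0]
orientation: [1.0, -0.015, 0.003, -0.003]
wrist_force: [11.9, 1.4, -3.0]
gripper_width: 0.179
```

```bash
python3 -c "
from h import *
st()"
```

```text
t 31.90 tcp [561.63 296.76  35.03] yaw -1.77 F [11.9  1.4 -3. ] T [ 0.45 -1.17  0.16] w 0.179
```

Request:
send_rows --pt "0 0 0.0002 0" --pt "0 0 0.0002 0" --pt "0 0 0.0002 0"

```text
time: 32.2
tcp_pos: [561.7, 296.7, 35.0]
orientation: [1.0, -0.015, 0.003, -0.003]
wrist_force: [3.9, 2.3, 0.0]
gripper_width: 0.179
```

```bash
python3 -c "
from h import *
st()"
```

```text
t 32.20 tcp [561.7  296.74  35.03] yaw -1.77 F [3.9 2.3 0. ] T [0.49 0.03 0.19] w 0.179
```

Request:
send_rows --pt "0 0 0 0" --pt "0 0 0 0" --pt "0 0 0 0" --pt "0 0 0 0" --pt "0 0 0 0" --pt "0 0 0 0" --hand -1

```text
time: 32.8
tcp_pos: [561.7, 296.7, 35.0]
orientation: [1.0, -0.015, 0.003, -0.003]
wrist_force: [-0.8, 0.1, -0.3]
gripper_width: 1.002
```

```bash
python3 -c "
from h import *
st();snap('wrist','w24');crop('w24',330,50,180,130,4,'w24c');crop('w24',250,130,90,90,7,'w24d')"
```

```text
t 32.80 tcp [561.66 296.75  35.03] yaw -1.77 F [-0.8  0.1 -0.3] T [-0.04 -0.04  0.  ] w 1.002
```

View pics/w24c.png

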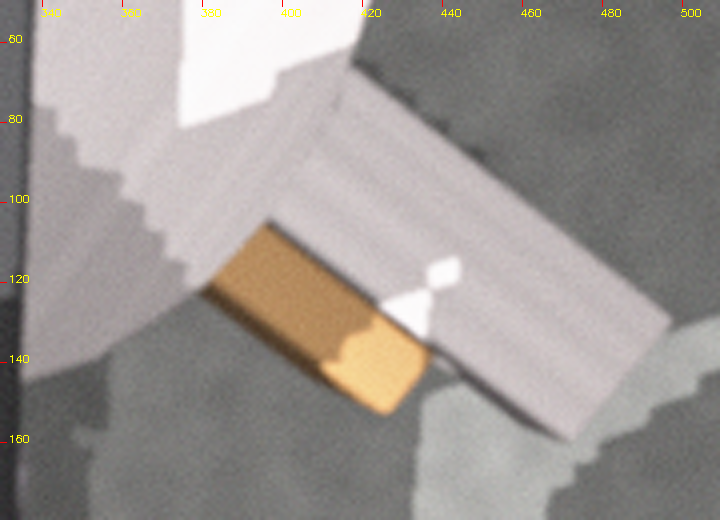

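View pics/w24d.png

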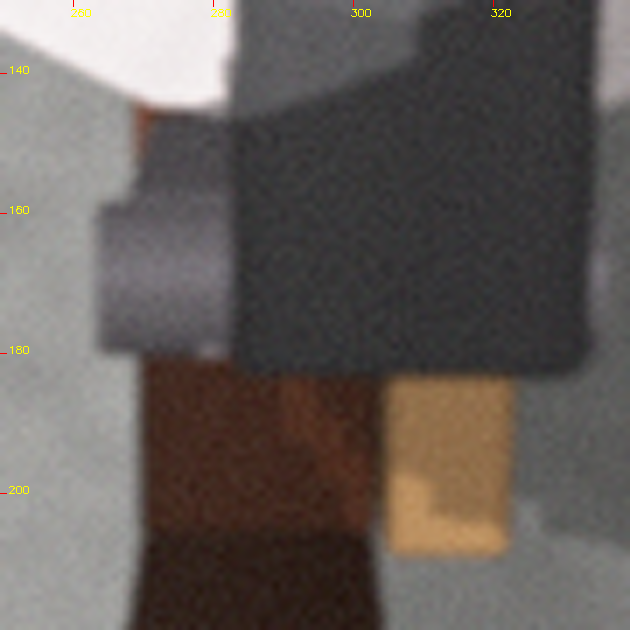

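View pics/w24.png

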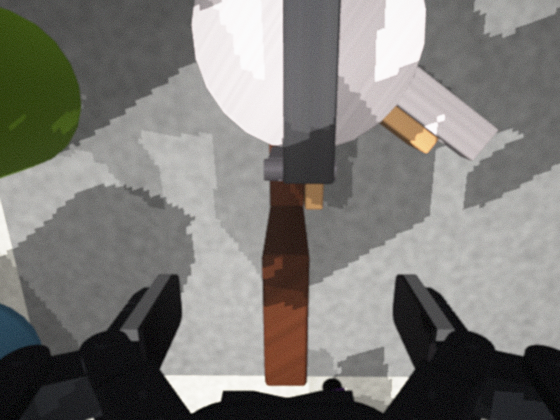

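```bash
python3 -c "
from h import *
crop('w24',380,90,100,75,8,'w24e');crop('w23',380,90,100,75,8,'w23e')"
```

```text
(no output)
```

View pics/w24e.png

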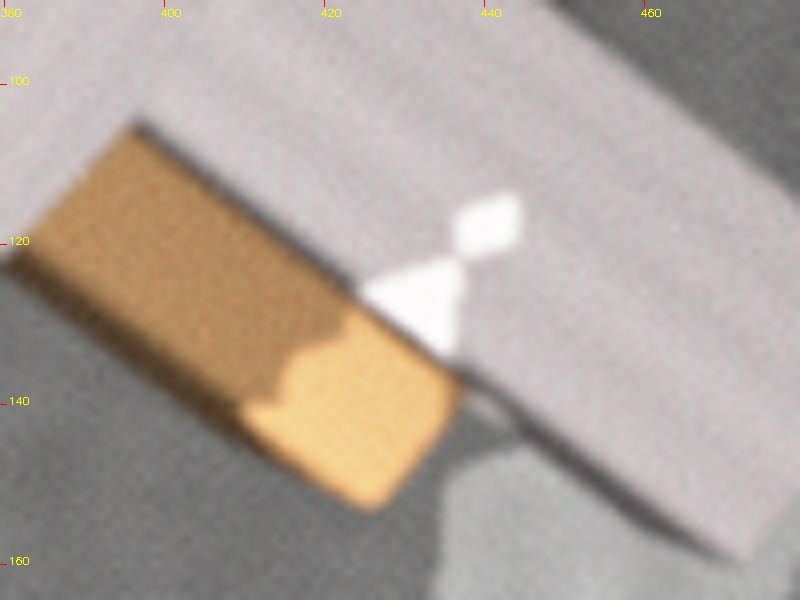

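View pics/w23e.png

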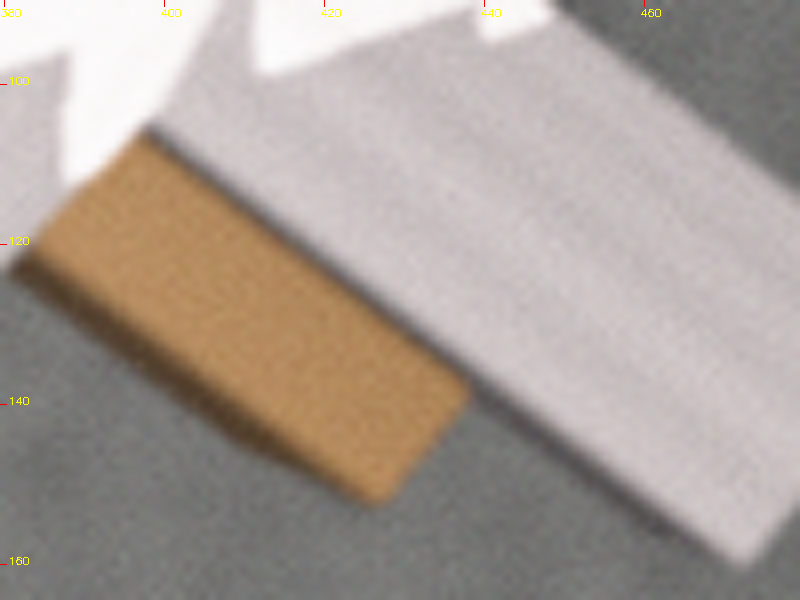

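```bash
python3 - <<'E'
from h import *
crop("w24",250,190,90,75,8,"w24f")
c=load("w24")
pts=None
print("leaf end", p2w(c,314,208.5,25), "handle front top",p2w(c,286,256,68),"handle front base",p2w(c,286,205.5,13),"back top",p2w(c,286,384.5,68))
print("leaf tip outer",p2w(c,437.5,137,25),"blade tip inner",p2w(c,472,159.5,25),"blade tip outer",p2w(c,496,130,25), "leaf inner end vis",p2w(c,397,105,25))
E
```

```text
leaf end [589.31587599 282.71885055  25.        ] handle front top [587.09120721 294.62753822  68.        ] handle front base [587.27976134 295.20057134  13.        ] back top [534.67191556 296.27774948  68.        ]
leaf tip outer [618.8561074  231.60920297  25.        ] blade tip inner [609.05645822 216.32784605  25.        ] blade tip outer [620.99084117 208.01808026  25.        ] leaf inner end vis [632.11330914 249.00995616  25.        ]
```

View pics/w24f.png

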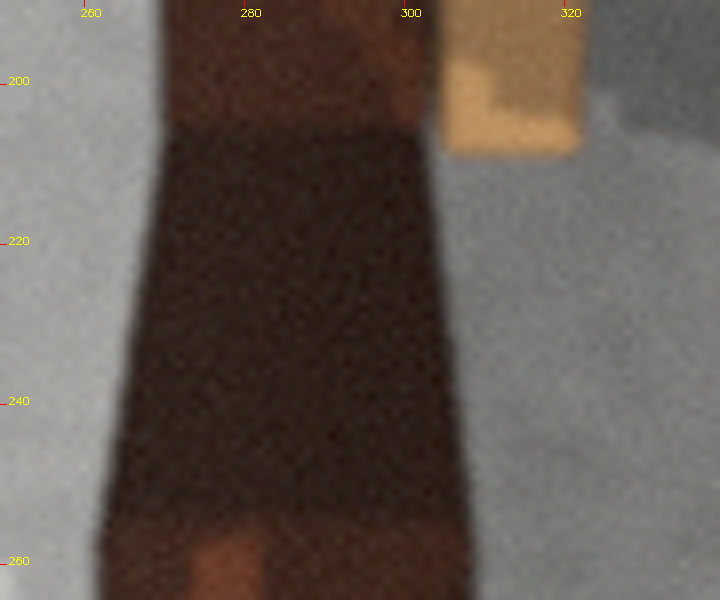

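```bash
python3 -c "
from h import *
plan([561.7,296.7,120],-1.7);plan([540,255,150],-1.7)"
```

```text
t 32.85 tcp [561.7 296.7  35. ] yaw -1.77 F [-0.8 -0.   0.2] w 1.001 tilt [ 0.0057  0.0064 -1.    ]
shift [ 0.0005 -0.0005 -0.085 ] roll -0.07
t 32.85 tcp [561.7 296.7  35. ] yaw -1.77 F [-0.8 -0.   0.2] w 1.001 tilt [ 0.0057  0.0064 -1.    ]
shift [-0.0198  0.0416 -0.1154] roll -0.07
```

Request:
send_rows --pt "0 0 -0.01 0" --pt "0.0001 -0.0001 -0.03 0" --pt "0.0003 -0.0003 -0.055 0" --pt "0.0004 -0.0004 -0.075 0" --pt "0.0 0.0 -0.088 0" --pt "-0.004 0.01 -0.1 0" --pt "-0.011 0.026 -0.11 0" --pt "-0.018 0.042 -0.114 0" --pt "-0.0198 0.047 -0.1154 0" --pt "-0.0198 0.048 -0.1154 0" --pt "-0.0198 0.048 -0.1154 0"

```text
time: 33.95
tcp_pos: [539.8, 248.4, 149.8]
orientation: [1.0, -0.016, 0.003, -0.003]
wrist_force: [0.5, 0.2, -0.1]
gripper_width: 0.999
```

```bash
python3 -c "
from h import *
st();snap('wrist','w25');snap('scene','scene25');snap('top','top25');crop('w25',230,20,200,150,4,'w25c');crop('scene25',290,220,160,120,5,'s25c')"
```

```text
t 33.95 tcp [539.84 248.44 149.8 ] yaw -1.80 F [ 0.5  0.2 -0.1] T [ 0.   -0.01  0.01] w 0.999
```

View pics/w25.png

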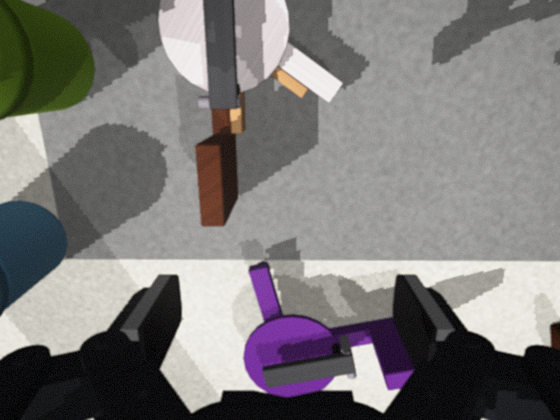

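View pics/s25c.png

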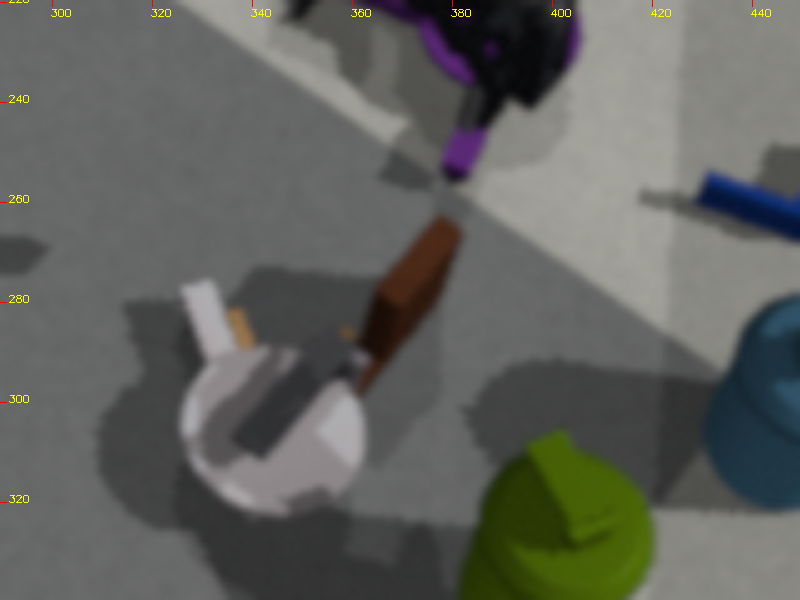

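```bash
python3 - <<'E'
from h import *
def edge(c,name,p0,p1,z,half=5,trim=.08,n=25):
    g=cv2.GaussianBlur(cv2.cvtColor(cv2.imread(f"pics/{name}.png"),cv2.COLOR_BGR2LAB).astype(np.float32),(0,0),.7)
    p0,p1=np.array(p0,float),np.array(p1,float);t=(p1-p0)/np.linalg.norm(p1-p0);nn=np.array([-t[1],t[0]])
    out=[]
    for s in np.linspace(trim,1-trim,n):
        q=p0+s*(p1-p0);k=np.arange(-half,half+.01,.25)
        P=q+k[:,None]*nn
        v=cv2.remap(g,P[:,0].astype(np.float32)[None],P[:,1].astype(np.float32)[None],1)[0]
        d=np.linalg.norm(np.gradient(v,axis=0),axis=1);i=d.argmax();out.append(P[i])
    W=np.array([p2w(c,*o,z)[:2] for o in out])
    vx,vy,x,y=cv2.fitLine(W.astype(np.float32),cv2.DIST_HUBER,0,.01,.01).ravel()
    if vy>0: vx,vy=-vx,-vy
    r=(W-[x,y])@[-vy,vx]
    return np.degrees(np.arctan2(vy,vx))%360,(x,y),np.std(r)
c=load("w24")
print("blade outer",edge(c,"w24",(425,72),(494,128),25))
print("leaf outer",edge(c,"w24",(398,107),(435,136),25,half=3))
print("leaf inner",edge(c,"w24",(384,123.5),(424,153),25,half=3))
print("blade inner free",edge(c,"w24",(442,138),(468,157.5),25,half=3))
c=load("w23")
print("23 blade outer",edge(c,"w23",(425,72),(494,128),25))
print("23 leaf outer",edge(c,"w23",(400,107.5),(435,136),25,half=3))
print("23 leaf inner",edge(c,"w23",(385,124.5),(424,152.5),25,half=3))
print("23 blade inner free",edge(c,"w23",(442,138),(468,158),25,half=3))
c=load("w11");print("corner strip in",edge(c,"w11",(425,71),(520,142),27,half=3),"out",edge(c,"w11",(440,43),(540,124),27,half=3)); print("blade outer at corner",edge(c,"w11",(425,73),(495,127),25,half=3))
E
```

```text
blade outer (np.float32(234.00137), (np.float32(633.45154), np.float32(223.9527)), np.float64(0.09110370920274505))
leaf outer (np.float32(231.70009), (np.float32(626.13464), np.float32(240.52701)), np.float64(0.14207973436484392))
leaf inner (np.float32(231.18852), (np.float32(619.6159), np.float32(245.79475)), np.float64(0.16800686407221124))
blade inner free (np.float32(234.36957), (np.float32(613.6406), np.float32(223.29327)), np.float64(0.11598832948301535))
23 blade outer (np.float32(233.77731), (np.float32(633.0764), np.float32(223.42361)), np.float64(0.06642636010300858))
23 leaf outer (np.float32(233.75325), (np.float32(625.8318), np.float32(239.98488)), np.float64(0.08668754121215794))
23 leaf inner (np.float32(233.98038), (np.float32(619.9456), np.float32(245.94633)), np.float64(0.10139520020640563))
23 blade inner free (np.float32(234.3399), (np.float32(613.81445), np.float32(223.54622)), np.float64(0.07712446274123197))
corner strip in (np.float32(234.91176), (np.float32(580.05426), np.float32(-234.8213)), np.float64(0.37856192656281235)) out (np.float32(234.10165), (np.float32(586.40295), np.float32(-243.93953)), np.float64(0.08277548782995456))
blade outer at corner (np.float32(233.98334), (np.float32(583.6818), np.float32(-230.34657)), np.float64(0.07860444375221587))
```

```bash
python3 -c "
from h import *
crop('w25',265,55,66,50,12,'w25z');crop('scene25',320,270,40,30,20,'s25z')"
```

```text
(no output)
```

View pics/w25z.png

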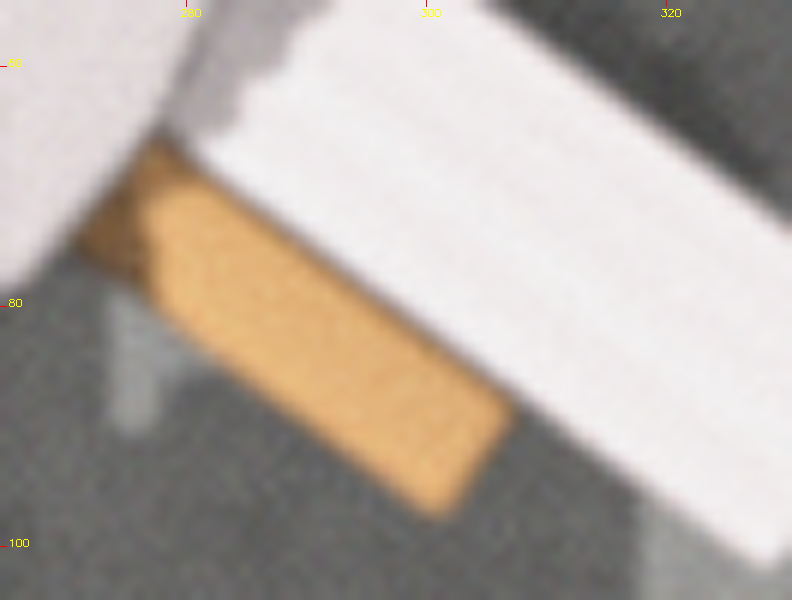

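View pics/s25z.png

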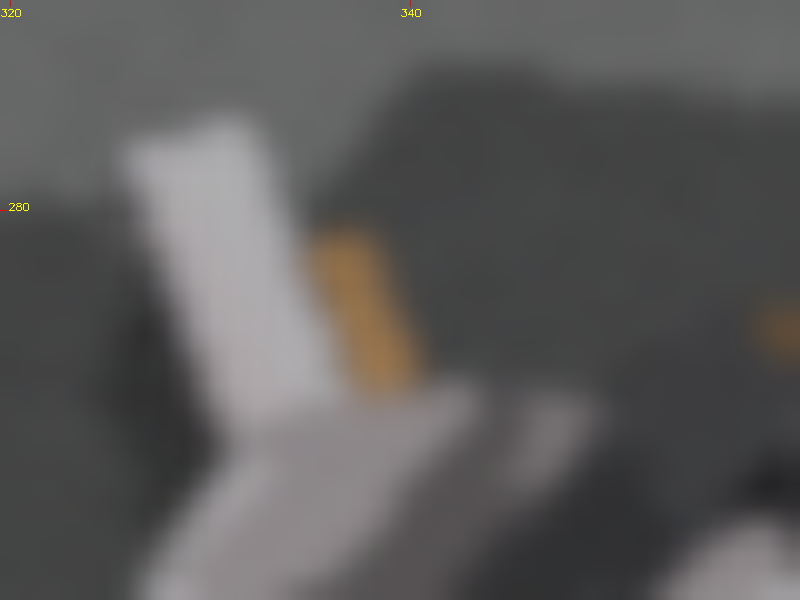

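```bash
cat > e.py <<'E'
from h import *
def edge(name,p0,p1,z,half=3,trim=.08,n=25):
    c=load(name)
    g=cv2.GaussianBlur(cv2.cvtColor(cv2.imread(f"pics/{name}.png"),cv2.COLOR_BGR2LAB).astype(np.float32),(0,0),.7)
    p0,p1=np.array(p0,float),np.array(p1,float);t=(p1-p0)/np.linalg.norm(p1-p0);nn=np.array([-t[1],t[0]])
    out=[]
    for s in np.linspace(trim,1-trim,n):
        q=p0+s*(p1-p0);k=np.arange(-half,half+.01,.25)
        P=q+k[:,None]*nn
        v=cv2.remap(g,P[:,0].astype(np.float32)[None],P[:,1].astype(np.float32)[None],1)[0]
        d=np.linalg.norm(np.gradient(v,axis=0),axis=1);out.append(P[d.argmax()])
    W=np.array([p2w(c,*o,z)[:2] for o in out])
    vx,vy,x,y=[float(a) for a in cv2.fitLine(W.astype(np.float32),cv2.DIST_HUBER,0,.01,.01).ravel()]
    if vy>0: vx,vy=-vx,-vy
    return round(np.degrees(np.arctan2(vy,vx))%360,2),(round(x,1),round(y,1)),round(float(np.std((W-[x,y])@[-vy,vx])),2)
E
python3 - <<'E'
from e import *
print("blade outer",edge("w25",(306,55.5),(330,73),25), edge("w25",(293,45),(340,81),25))
print("blade inner+leaf",edge("w25",(281,68),(325,98.5),25))
print("blade inner free",edge("w25",(309,89),(326,101),25))
print("leaf outer (brown/dark)",edge("w25",(279,69),(306,88.5),25,half=1.5))
print("leaf inner",edge("w25",(277,80),(300,97),25,half=2))
print("w24 leaf inner part",edge("w24",(384,123.5),(405,139),25,half=3),edge("w24",(410,144),(424,153),25,half=3), "outer first half",edge("w24",(398,106),(420,123),25,half=2.5))
E
python3 - <<'E'
import sys;sys.path.insert(0,'.')
from h import *
crop("w24",380,95,66,50,12,"w24z")
E
```

```text
blade outer (np.float64(233.47), (632.8, 222.9), 0.12) (np.float64(233.83), (633.3, 223.7), 0.1)
blade inner+leaf (np.float64(233.15), (619.9, 232.7), 0.13)
blade inner free (np.float64(233.49), (613.0, 223.4), 0.17)
leaf outer (brown/dark) (np.float64(234.01), (624.7, 239.8), 0.05)
leaf inner (np.float64(232.91), (617.1, 242.8), 0.19)
w24 leaf inner part (np.float64(233.87), (622.4, 249.2), 0.1) (np.float64(234.8), (614.6, 239.5), 0.1) outer first half (np.float64(234.18), (628.3, 243.3), 0.03)
```

View pics/w24z.png

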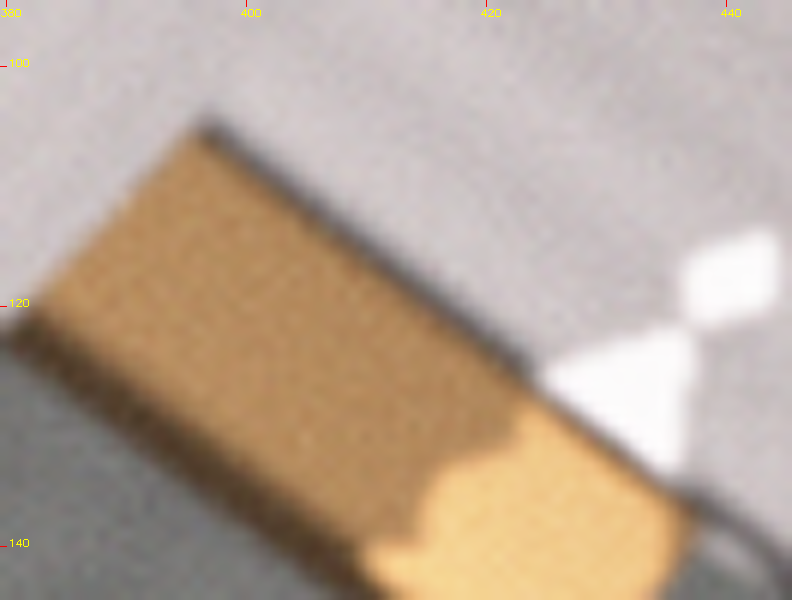

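```bash
python3 -c "
from h import *
a=cv2.imread('pics/top0.png');b=cv2.imread('pics/top25.png')
cv2.imwrite('pics/cmp.png',np.hstack([a[90:280,90:450],b[90:280,90:450]]))"
```

```text
(no output)
```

View pics/cmp.png

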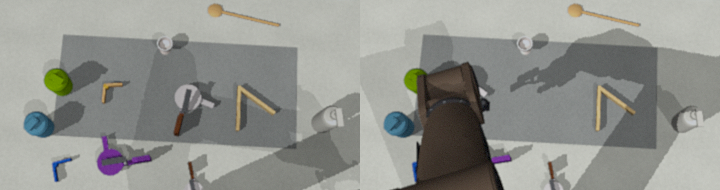

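The lime and sky cups, egg cup and dispenser are at the same pixels as at the start. The gauge lies flat and locked on the fence, and the gripper is clear of it.

```bash
python3 -c "
from h import *
st()
from workcell import arm
print(arm.sign_off())"
```

```text
t 34.10 tcp [539.82 248.96 149.62] yaw -1.75 F [ 0.2  0.4 -1. ] T [-0.01  0.04  0.05] w 1.001
the job is handed in; nothing more can be done
None
```

The job is handed in after about 34 s of robot time. The gauge lies flat on the shelf around the wooden fence, its flap still flat, and the gripper is open and clear.

**What I did**
- **Corner:** I slid the gauge along the straight strip until the blade bedded on the slanted one. I then let go and pressed the flap flat, with about 13 N straight down.
- **Fence:** I regripped the locked gauge and drew it back over the fence. At the end a pull of about 12 N moved it no further, so I took it as bedded and released it.

**Last checks**
- **Blade angle:** the blade's edge measured 234.0° in the world frame at the corner and 233.5–234.0° at the fence.
- **Fit on the fence:** the swinging leaf's outer face measured 234.0–234.2°, so it lies flush with the blade. The pin sits about 15 mm from the pivot.
- **Bystanders:** the two cups, the egg cup and the dispenser are where they started in the top camera view.

**What went less well or disagreed**
- **Bedding force:** the last push into the corner peaked at about 20 N at the wrist. That is above the 6–15 N guide, though it includes friction from the gauge being pressed on the shelf. I eased off at once.
- **Flap press:** there was a sideways force of about 7 N for a moment. The pictures before and after show the gauge did not move.
- **Leaf edge fit:** a first fit after release read the leaf about 2° off the blade. I put this down to shadow edges, because refits on clean stretches and a second view agreed that it is flush.
- **Pivot to pin:** a rougher estimate from the arm position gave 17 mm, also inside the 14–18 mm range.

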